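# Load engraved nameplates from a parts turntable into a spring glue press

## Task

Prop the spring press open by pushing the wooden wedge, nose first, under its sprung roller bar at the end that has no rear stop, and let go, so that the wedge alone holds it up. Turn the parts turntable, which has a square knob, to bring each nameplate in turn to the opening in the clear guard, and slide every nameplate under the raised bar, brass face up, side by side, square to the press and fully home against the rear stop, leaving the round medal in its pocket. When all are in, pull the wedge out so that the bar closes on the nameplates, lay the wedge upright back on the cork mat, and leave the tape roll and the glue jar where they are.

Things in the scene. Friction and masses are not known exactly. Their poses are not given: they have to be found in the camera images.
- press: spring press, fixed: plywood bed, top 18 mm above the table. Origin on the table straight below the shut roller; x points away from the open front (things are slid in along +x), y along the roller, z up. Bed spans x -110 to +115, y -165 to +165 mm. The wedge's bay, without a stop, is y -150 to -85 mm; nameplates go anywhere within y -70 to +135 mm. Hinge posts at x = 100, y = +-155 mm, 52 mm high.
- rear_stop (a point): point at y = 0 on the front face of the press's aluminium rear stop (8 mm high, across the bed from y = -85 to +150 mm of the press), on the bed, 35 mm behind the shut roller's axis; axes as the press. A home nameplate touches it: its centre at press x = -10 mm, sticking out 55 mm in front of the roller's axis.
- bail_arm (a joint): sprung roller bar of the press, rad; 0 shut, grows as it lifts, to 0.8. Steel roller 12 mm diameter, 302 mm long, on two thin side rods from a hinge 100 mm behind it, 38 mm above the table; open between. Shut, its lowest line is 4 mm above the bed; rises 1 mm per 0.01 rad. A spring presses it down with about 5 N. On nameplates it reads about 0.06, on the wedge's level step about 0.16.
- prop_c (a point): loose wooden wedge 120 x 40 x 30 mm, 100 g. Point mid-length, 15 mm above its underside; x towards the thin nose, z up. Ramp from 3 mm high at the nose (x = +60) to 20 mm (x = +10), level step 20 mm high (x +10 to -10), tail block 30 mm high to grip (x -10 to -60 mm). With the roller on the level step this point is within 4 mm of straight below the roller.
- mat: cork mat, 190 x 90 x 3 mm, fixed on the table, where the wedge starts and belongs. Origin at the centre of its underside; x along its length.
- stand: fixed stand of the turntable. Origin on the table on its axis; x from the opening towards the back. Clear guard sheet 300 x 300 mm on four corner posts, top 64 mm above the table, with a cut-out 130 mm wide (y -65 to +65) from the front edge (x = -150) to x = +80 mm. A pocket faces the opening when it lies in -x from the axis.
- knob (a point): square knob 36 x 36 mm on the turntable axis, 22 to 75 mm above the table; point on the axis, 62 mm up; x, y normal to its flats, turning with the disc (290 mm diameter, top 22 mm up). Turns freely either way; friction (0.06 N m) keeps it where left. Five pockets 72 degrees apart, the first along this point's +x, counted anticlockwise from above.
- pocket_m (a point): floor centre of the turntable pocket that holds the medal (at 288 degrees); turns with the disc. Each pocket has 6 mm high end lips (a plate has 1.5 mm play at each end) and two pairs of 6 mm high pins beside the plate, 6 and 36 mm from its centre towards the axis; the outer half of the plate's sides is free for fingers.
- medal_c (a point): round brass medal, 28 mm diameter, 6 mm thick, loose; its centre. To be left in its pocket.
- tape: roll of tape lying flat, 90 mm outer diameter, 25 mm high; origin at the centre of its underside. Leave alone.
- jar: small glue jar with a white lid, 56 mm diameter, 55 mm high; origin at the centre of its underside. Leave alone.
- plate0_c (a point): one of up to four identical nameplates (some absent): dark wooden bar 90 x 30 x 10 mm, brass face on top, 60 g. Point at its centre, 5 mm above its underside; x along its length, y across, z up out of the brass face. Starts flat and face up in a turntable pocket, lying along a radius, its centre 87 mm from the turntable axis.
- plate1_c (a point): one of up to four identical nameplates (some absent): dark wooden bar 90 x 30 x 10 mm, brass face on top, 60 g. Point at its centre, 5 mm above its underside; x along its length, y across, z up out of the brass face. Starts flat and face up in a turntable pocket, lying along a radius, its centre 87 mm from the turntable axis.
- plate2_c (a point): one of up to four identical nameplates (some absent): dark wooden bar 90 x 30 x 10 mm, brass face on top, 60 g. Point at its centre, 5 mm above its underside; x along its length, y across, z up out of the brass face. Starts flat and face up in a turntable pocket, lying along a radius, its centre 87 mm from the turntable axis.
- plate3_c (a point): one of up to four identical nameplates (some absent): dark wooden bar 90 x 30 x 10 mm, brass face on top, 60 g. Point at its centre, 5 mm above its underside; x along its length, y across, z up out of the brass face. Starts flat and face up in a turntable pocket, lying along a radius, its centre 87 mm from the turntable axis.
Not all that is in view belongs to the job. What is shaped like the part that bears plate3_c but red or turquoise is not meant. Leave any turquoise look-alike of the part that bears plate0_c alone.

How it is judged:
On the way, in this order (a step that is already met when the one before it is completed fails the run):
1. the wedge, let go, holds the roller bar open (value of joint bail_arm above 0.13 rad and x of prop_c in the frame of press between -0.015 and 0.015 m and contact force between the fingers and prop below 0.1 N and contact force between the fingers and press below 0.1 N), for 0.3 s.
2. every nameplate is home under the bar while the wedge still holds it open (x of plate0_c in the frame of press between -0.021 and -0.003 m and y of plate0_c in the frame of press between -0.085 and 0.14 m and z of each of plate0_c, plate1_c, plate2_c, plate3_c in the frame of press below 0.028 m and angle between each of plate0_c, plate1_c, plate2_c, plate3_c's own z axis and vertical below 0.12 rad and angle between the x axis of each of plate0_c, plate1_c, plate2_c, plate3_c and the x axis of press, either way round below 0.14 rad and x of plate1_c in the frame of press between -0.021 and -0.003 m and y of plate1_c in the frame of press between -0.085 and 0.14 m and x of plate2_c in the frame of press between -0.021 and -0.003 m and y of plate2_c in the frame of press between -0.085 and 0.14 m and x of plate3_c in the frame of press between -0.021 and -0.003 m and y of plate3_c in the frame of press between -0.085 and 0.14 m and value of joint bail_arm above 0.13 rad), for 0.2 s.
3. the wedge is out and the bar has closed on the nameplates (x of plate0_c in the frame of press between -0.021 and -0.003 m and y of plate0_c in the frame of press between -0.085 and 0.14 m and z of each of plate0_c, plate1_c, plate2_c, plate3_c in the frame of press below 0.028 m and angle between each of plate0_c, plate1_c, plate2_c, plate3_c's own z axis and vertical below 0.12 rad and angle between the x axis of each of plate0_c, plate1_c, plate2_c, plate3_c and the x axis of press, either way round below 0.14 rad and x of plate1_c in the frame of press between -0.021 and -0.003 m and y of plate1_c in the frame of press between -0.085 and 0.14 m and x of plate2_c in the frame of press between -0.021 and -0.003 m and y of plate2_c in the frame of press between -0.085 and 0.14 m and x of plate3_c in the frame of press between -0.021 and -0.003 m and y of plate3_c in the frame of press between -0.085 and 0.14 m and value of joint bail_arm between 0.035 and 0.09 rad), for 0.2 s.
At the end, for the whole second after the job is handed in: Every nameplate flat, face up, far end within about 10 mm of the rear stop, square within 8 degrees, the bar resting on them (0.035 to 0.09 rad); wedge upright and at rest on the mat (middle within 60 mm along, 40 mm across of its centre); medal within 25 mm of its pocket centre (all of step 3 and x of prop_c in the frame of mat between -0.06 and 0.06 m and y of prop_c in the frame of mat between -0.04 and 0.04 m and z of prop_c in the frame of mat below 0.024 m and angle between prop_c's own z axis and vertical below 0.12 rad and linear speed of prop below 0.02 m/s and distance between medal_c and pocket_m below 0.025 m); the robot touches nothing.
It fails at once if the tape roll or glue jar is moved more than 40 mm (distance of any of tape, jar from where it was at the start of the episode above 0.04 m).
It fails at once if the medal is taken out of its pocket (distance between medal_c and pocket_m above 0.04 m).
Of plate0, plate1, plate2, plate3 only 3 to 4 are there at a start; the rules pass over those that are not, and their reading is None.
At some moment in a run one of prop may be knocked a few centimetres aside while the robot is not near it.
Once in a run the grip may slacken for a moment while it holds something.
It also fails if it takes over 210 s, if anything falls off the work surface, if the arm or the gripper's body presses on something with over 40 N, if the wrist force passes 120 N, or if a joint passes its speed limit or range.

## Robot

A 6-joint arm with a two-finger parallel gripper is mounted at the origin on the work surface. World frame = base frame: x ahead of the robot, y to its left, z up, the work surface at z = 0. Lengths are in m, angles in rad, forces in N, time in s.
With the tool pointing down it reaches from about 0.375 to 0.75 m from the base axis. Payload 9 kg.
Tool frame: the origin (TCP) lies on the centre line of the jaws, within the pads' length; the fingertips stand ahead of it and the grasp point (between the pads) lies 2 mm behind it (arm.nose_length is the z of the fingertips in the tool frame, in m); z points along the fingers, y is the line along which they close (so a half turn about z gives the same grasp; the last joint's range is limited). The gripper opens to 85 mm and grips with 20 to 120 N. Pads are 22 mm wide; open, the fingers measure 114 mm over their backs; the gripper's body (76 mm by 85 mm) begins 54 mm behind the grasp point. The pads swing forward as they close: fully open they stand 13 mm farther back than shut.
Start: joints at [0.998, 0.104, 0.097, 1.564, 0, 1.353], TCP at [0.208, 0.563, 0.248] pointing down, gripper open.
Joint ranges: [-2.99, 2.99], [-0.84, 1.86], [-1.1, 1.16], [-1.84, 2.11], [-1.51, 1.56], [-3.14, 3.14]. Speed limits (rad/s): [2.22, 2.22, 2.57, 3.14, 3.14, 3.14].

## Interface

Orientations are given as [roll, pitch, yaw] about the fixed x, y, z axes, in that order (R = Rz(yaw) Ry(pitch) Rx(roll)).
In Python, from plant import arm gives the robot as it stands.
- The arm moves only by the shell command python3 -m creep 'ROWS'. ROWS is JSON, a list that holds one entry, the list of rows, each a list of 7 numbers: the shift along the tool's x, y, z in mm, then the turn, a rotation vector about the tool's x, y, z in rad, then the finger opening in mm, from 0 to 85.4. In form: [[[dx, dy, dz, wx, wy, wz, grip], ...]]. A call has 1 to 8 rows; each row shifts and turns the commanded pose from where the row before left it, along the tool's axes as they then stand; what a row does not reach is not made up. A row lasts 1/8 s, in which the tool goes at most 62.5 mm and 10.7 degrees, less where a joint would pass 70% of its speed; a pose out of reach is approached as far as the arm can. A call is refused whole if a number of a shift passes 62.5 or a number of a turn 0.188, either way. A call with a gripper value outside its range is refused whole. The fingers move at their own pace and stop on an object; the grip force is fixed at half the most. Time passes only in rows, so rows that do not move let the fingers close. It gives the time, the measured TCP pose, the force, the opening and the grip force at its end, in the units of the state.
- arm.observe(): the state, without advancing time (a new reading comes with each control period).
- arm.read_camera(name): name is "scene" or "top"; returns a dict with "img" (420x560x3 uint8, red, green, blue), "depth" (420x560 float32, m along the optical axis (not along the pixel's ray), 0 where there is no reading), "fx", "fy", "cx", "cy" (pixels), "pose" (4x4, takes a point from camera to world coordinates). Camera axes: x right, y down, z forward; pixel columns grow to the right and rows downward; lengths in m; the calibration is good to about 2 mm. A picture is of the moment at which its call begins.
- arm.hand_in(): hands the job in; it is judged then, once.
The state is a dict: "clock": time; "q": joint angles; "dq": joint speeds; "effort": joint torques, N m; "tool_pos": TCP position; "ee_rot": TCP orientation; "wrist_force": force on the tool from outside, world axes, zero at the start; "torque": the same for the moment, N m; "finger_gap": opening from 0.0 (shut) to 1.0 (fully open); "grasp_force": force on a finger pad.
Only numpy, scipy, OpenCV 4.12 (cv2) and the standard library are available. Lean on these libraries where they do the work, as an engineer would, in place of code of your own. Each camera call takes 0.05 s, during which the arm holds its last target. There are 200 camera calls.

## Working session

There is one attempt and no reset: what is moved stays moved. The work goes in short steps, Python scripts to look and compute and a shell command to move; the robot and the scene stay as the last step left them, time stands still between calls to the robot, and variables do not carry over. Pictures are saved under pics/ and viewed, at most 15 in all, crops included, and the job is handed in when it is done.

```bash
ls; mkdir -p pics; python3 - <<'E'
from plant import arm
import cv2,numpy as np
print(arm.observe(),arm.nose_length)
for n in("scene","top"):
    c=arm.read_camera(n); cv2.imwrite(f"pics/{n}0.png",cv2.cvtColor(c["img"],cv2.COLOR_RGB2BGR)); print(n,c["fx"],c["cx"],c["cy"],np.round(c["pose"],3).tolist())
    np.savez(f"{n}0.npz",**c)
E
```

```text
pics
{'clock': 0.0, 'q': array([9.98276857e-01, 1.04721936e-01, 9.64437265e-02, 1.56387895e+00,
       2.39876296e-07, 1.35308739e+00]), 'dq': array([-0.00025508,  0.0001746 ,  0.0002673 ,  0.00061787, -0.00060993,
        0.00059548]), 'effort': array([ 3.22933010e-03, -5.56927228e+01,  5.03651369e+01,  1.67364255e-02,
       -9.51740549e-05, -6.22794701e-06]), 'tool_pos': array([0.20827029, 0.56235991, 0.24749499]), 'ee_rot': array([-3.14026399e+00, -2.94165690e-04,  2.78678192e+00]), 'wrist_force': array([-0.50963877, -0.01920334,  0.59061784]), 'torque': array([ 0.01114738, -0.0545859 , -0.00664574]), 'grasp_force': 0.0, 'finger_gap': 0.9996202250956986} 0.017
scene 524.3073589840283 278.95097978142667 209.81667541719332 [[0.827, 0.472, -0.305, 0.957], [0.562, -0.689, 0.457, -0.618], [0.005, -0.549, -0.836, 1.328], [0.0, 0.0, 0.0, 1.0]]
top 418.3934265490378 273.6809372701798 212.30858276398848 [[-0.007, -0.997, 0.078, 0.392], [-1.0, 0.007, -0.008, 0.103], [0.007, -0.078, -0.997, 1.228], [0.0, 0.0, 0.0, 1.0]]
```

View pics/scene0.png

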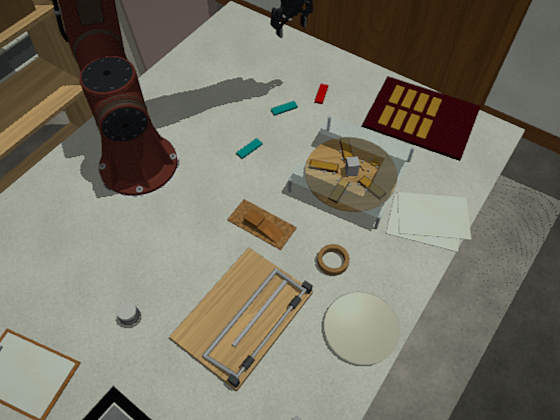

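View pics/top0.png

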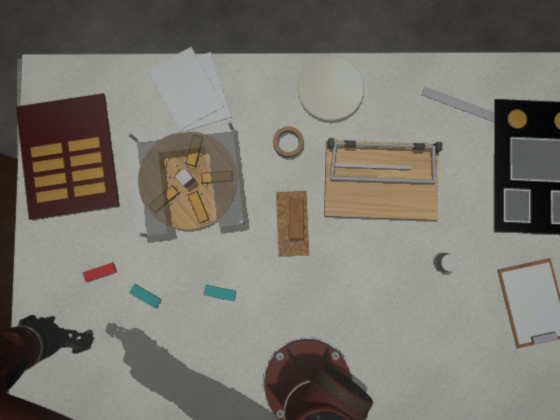

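The scene shows the turntable (top view ~(188,180)), mat with wedge (292,223), press (382,180), tape (288,141), jar (444,263). Loose red and turquoise bars at (99,272), (145,296) and (220,293) are decoys. So are the plates on the maroon tray (68,165). I'll enlarge to confirm.

```bash
cat > h.py <<'E'
import numpy as np,cv2
def load(n): return dict(np.load(n))
def ray(c,u,v,z):
    d=np.array([(u-c["cx"])/c["fx"],(v-c["cy"])/c["fy"],1.]); R=c["pose"][:3,:3];t=c["pose"][:3,3]
    w=R@d; return (t+w*(z-t[2])/w[2])
def proj(c,p):
    q=c["pose"][:3,:3].T@(np.asarray(p)-c["pose"][:3,3]); return [c["fx"]*q[0]/q[2]+c["cx"],c["fy"]*q[1]/q[2]+c["cy"]]
E
python3 - <<'E'
from h import *
t=cv2.imread("pics/top0.png")
a=cv2.resize(t[120:250,130:260],(520,520),interpolation=cv2.INTER_CUBIC)
b=cv2.resize(t[120:270,265:450],(555//2*1,225),interpolation=cv2.INTER_CUBIC)
s=cv2.imread("pics/scene0.png"); d=cv2.resize(s[120:230,280:420],(277,218),interpolation=cv2.INTER_CUBIC)
o=np.zeros((520,800,3),np.uint8); o[:,:520]=a; o[:225,522:522+277]=b; o[240:458,522:799]=d
cv2.imwrite("pics/crop1.png",o)
c=load("top0.npz")
hsv=cv2.cvtColor(t,cv2.COLOR_BGR2HSV)
for p in [(182,178),(68,165),(297,200),(297,240),(278,210),(350,200)]: print(p,hsv[p[1],p[0]],c["depth"][p[1],p[0]])
E
```

```text
(182, 178) [165   3 160] 0.0
(68, 165) [  3 145  58] 1.2282724
(297, 200) [ 14 129 117] 1.2319267
(297, 240) [16 87 79] 1.2236019
(278, 210) [ 14 107 119] 1.2264788
(350, 200) [ 17  96 159] 1.2208232
```

View pics/crop1.png

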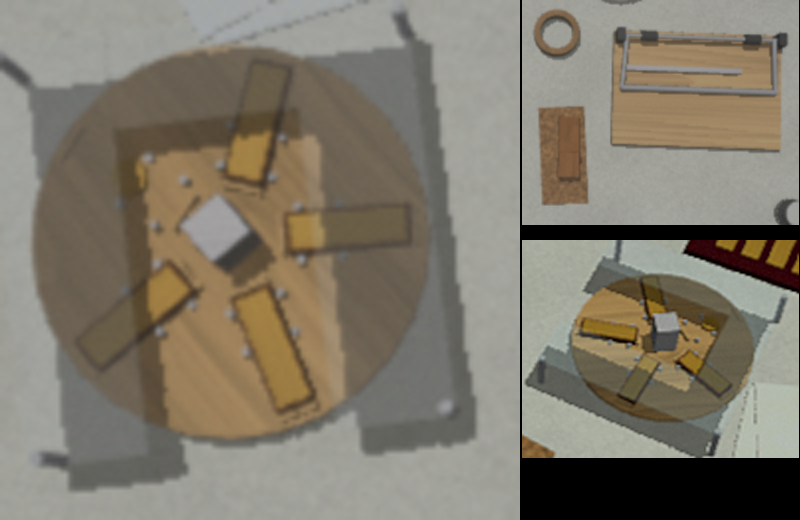

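Four plates (crop: top, right, lower middle at the opening, lower left) lie in the pockets, with the medal's pocket at the upper left. Next I'll measure everything.

```bash
python3 - <<'E'
from h import *
t=cv2.imread("pics/top0.png");c=load("top0.npz")
hsv=cv2.cvtColor(t,cv2.COLOR_BGR2HSV); D=c["depth"]
vv,uu=np.mgrid[0:420,0:560]
d=np.stack([(uu-c["cx"])/c["fx"],(vv-c["cy"])/c["fy"],np.ones_like(uu)],-1)*D[...,None]
P=d@c["pose"][:3,:3].T+c["pose"][:3,3]
np.set_printoptions(precision=3,suppress=True)
# heights table across wedge
for v in range(186,262,4): print(v,P[v,270:314:4,2]*1000//1)
def rect(m,z,name):
    k,_=cv2.findContours(m.astype(np.uint8),0,2); k=max(k,key=cv2.contourArea)
    r=cv2.minAreaRect(np.array([ray(c,*p[0],z)[:2]*1000 for p in k],np.float32)); print(name,np.round(r[0],1),np.round(r[1],1),r[2])
    return r
roi=lambda a,b,e,f:(uu>=a)&(uu<b)&(vv>=e)&(vv<f)
S=hsv[...,1]
rect((S>60)&roi(268,316,180,265),.003,"mat")
rect((S>60)&roi(318,446,130,230)&(hsv[...,2]>90),.018,"bed")
g=(hsv[...,2]>140)&(S<25)&roi(174,200,165,192); rect(g,.075,"knob")
for nm,p in dict(tl=(333.,143),bl=(325,217),br=(437.5,220)).items(): print(nm,ray(c,*p,.018))
print("stand posts", [ray(c,*p,.064) for p in [(132.5,137),(231,125.5),(241.5,222),(140,234.5)]])
print("knob",ray(c,184.5,177,.075), "jar",ray(c,444,263,.055),"tape",ray(c,288,142,.025))
E
```

```text
186 [-2. -2. -4.  0.  1.  0.  2.  2.  2.  2. -3.]
190 [ 3. -1.  0. -1. -1.  0.  3.  0. -6. -1. -3.]
194 [-3.  2.  1.  1.  6. -2.  0.  1.  3. -3. -2.]
198 [-1. -2.  2.  5. -1.  5.  8.  3.  4. -1.  3.]
202 [-5.  2. -1.  6. -1.  7.  8. 10.  8.  3.  2.]
206 [-1. -1.  1.  2. -2. 13. 10. 14. 14.  6. -2.]
210 [ 0.  0.  5.  0.  0. 14. 18. 17. 19.  0.  2.]
214 [ 0.  0.  5.  3.  3. 24. 23. 23. 23.  4. -2.]
218 [-3.  4. -1.  0. -5. 17. 23. 26. 26.  5. -2.]
222 [-5.  0.  5.  1. -1. 35. 33. 34. 32.  1. -8.]
226 [-1. -2.  2. -1.  4. 29. 31. 30. 36.  3.  0.]
230 [-3. -3.  2.  5.  3. 33. 34. 34. 35.  4.  2.]
234 [-2.  3.  0.  6.  3. 32. 30. 35. 28.  0. -6.]
238 [ 3.  1.  4.  3.  3. 28. 30. 31. 33.  6. -2.]
242 [ 3.  1. -1.  2.  3.  4.  2.  4.  4. -1. -5.]
246 [-3.  4. -1. -2.  2. -4.  6.  2.  2.  1. -4.]
250 [ 0. -1.  3.  2.  0.  4. -1. -1.  1. -3. -6.]
254 [ 1.  1. -1.  6.  2. -1.  1. -1.  2.  5.  2.]
258 [-3.  0. -1. -4. -1.  0. -2. -2. -3.  3. -1.]
mat [455.6  39.3] [189.4  89.2] 1.8708832263946533
bed [ 569.6 -221.3] [328.  202.5] 87.55152893066406
knob [583.5 344.4] [32.1 33.3] 40.18778991699219
tl [ 0.69  -0.083  0.018]
bl [ 0.472 -0.055  0.018]
br [ 0.461 -0.382  0.018]
stand posts [array([0.699, 0.491, 0.064]), array([0.73 , 0.213, 0.064]), array([0.456, 0.183, 0.064]), array([0.424, 0.465, 0.064])]
knob [0.582 0.341 0.075] jar [ 0.338 -0.381  0.055] tape [0.692 0.05  0.025]
```

```bash
cat >> h.py <<'E'
def mask_rect(c,m,z,minA=20):
    k,_=cv2.findContours(m.astype(np.uint8),0,1); o=[]
    for q in k:
        if cv2.contourArea(q)<minA: continue
        o.append(cv2.minAreaRect(np.array([ray(c,*p[0],z)[:2]*1000 for p in q],np.float32)))
    return o
vv,uu=np.mgrid[0:420,0:560]
roi=lambda a,b,e,f:(uu>=a)&(uu<b)&(vv>=e)&(vv<f)
E
python3 - <<'E'
from h import *
c=load("top0.npz"); hsv=cv2.cvtColor(c["img"],cv2.COLOR_RGB2HSV); H,S,V=[hsv[...,i].astype(int) for i in range(3)]
print("HSV plate open",hsv[200:206,198],"under guard",hsv[178,225],hsv[150,195],"disc",hsv[215,185],hsv[190,230], "roller col360",hsv[174:186,360].tolist(),"wedge",hsv[215,297],hsv[235,297],"mat",hsv[250,290])
# roller: dark/grey low-sat rows at several columns
for u in (345,365,385,405,425):
    r=[v for v in range(173,190) if S[v,u]<45]; print(u,r,ray(c,u,np.mean(r),.028) if r else "")
r=[v for v in range(160,172) if S[v,370]<45]; print("stop",r,[ray(c,u,167,.026) for u in (335,410)])
# bed lines
m=(S>60)&roi(318,446,130,230)
fr=np.array([ray(c,u,max(np.where(m[:,u])[0])+.5,.018)[:2] for u in range(335,430,5)]); k=np.polyfit(fr[:,1],fr[:,0],1); print("front: x=",k)
lf=np.array([ray(c,min(np.where(m[v])[0])-.5,v,.018)[:2] for v in range(190,212,3)]); rt=np.array([ray(c,max(np.where(m[v])[0])+.5,v,.018)[:2] for v in range(190,212,3)])
print("left",lf.mean(0),"right",rt.mean(0))
# plates
pm=(S>150)&roi(135,245,125,240); print([ (np.round(r[0],0),np.round(r[1],0),round(r[2],1)) for r in mask_rect(c,pm,.032)])
for n,p in dict(A=(198.4,206.3),B=(217,177),C=(194.7,151),D=(163.7,198.8),M=(164.5,164)).items():
    q=ray(c,*p,.032)-ray(c,184.5,177,.075); print(n,np.round(ray(c,*p,.032),3),np.hypot(*q[:2]),np.degrees(np.arctan2(q[1],q[0])))
E
```

```text
HSV plate open [[ 19 147 161]
 [ 19 147 161]
 [ 19 146 161]
 [ 19 148 158]
 [ 19 147 158]
 [ 19 148 159]] under guard [ 20  83 104] [ 19 117  87] disc [ 17 106 161] [ 18  61 105] roller col360 [[17, 97, 155], [17, 95, 151], [17, 81, 141], [16, 26, 126], [165, 4, 136], [0, 2, 130], [15, 10, 105], [17, 65, 90], [17, 94, 114], [17, 96, 152], [17, 97, 155], [17, 96, 156]] wedge [ 13 129 125] [ 14 129 128] mat [ 15 107 121]
345 [177, 178, 179, 180] [ 0.5823529 -0.1139953  0.028    ]
365 [177, 178, 179, 180] [ 0.58198744 -0.17205089  0.028     ]
385 [178, 179, 180, 181] [ 0.57869528 -0.23006572  0.028     ]
405 [179, 180, 181, 182] [ 0.57540198 -0.28810071  0.028     ]
425 [180, 181, 182] [ 0.57357051 -0.34620826  0.028     ]
stop [164, 165, 166, 167] [array([ 0.61661491, -0.08593661,  0.026     ]), array([ 0.61528431, -0.30462208,  0.026     ])]
front: x= [0.04213074 0.47749535]
left [ 0.51974973 -0.05474941] right [ 0.5175426  -0.38443842]
[]
A [0.504 0.309 0.032] 0.08413078433561128 -157.88184115734816
B [0.588 0.256 0.032] 0.08491393337261478 -85.60231760304538
C [0.665 0.321 0.032] 0.08529272438170693 -13.511735159868206
D [0.526 0.409 0.032] 0.08775822440553921 129.36630636861582
M [0.627 0.408 0.032] 0.08078584467173729 55.846252939363296
```

```bash
cat >> h.py <<'E'
from scipy.spatial.transform import Rotation as R_
O=np.array([578,-222.]); PY=-.040
def press(x,y): return O+np.array([[np.cos(PY),-np.sin(PY)],[np.sin(PY),np.cos(PY)]])@[x,y]
K=np.array([583,343.]); SY=.113
def plan(pts):
    """targets (x,y,z mm, yaw); print per leg: turn wz first, then shift in turned frame"""
    from plant import arm
    s=arm.observe(); p=s["tool_pos"]*1000; r,pt,yw=s["ee_rot"]; print("now",np.round(p,1),np.round([r,pt,yw],3),"t",round(s["clock"],1))
    for i,(x,y,z,yaw) in enumerate(pts):
        d=(yaw-yw+np.pi)%(2*np.pi)-np.pi
        R=R_.from_euler("z",yaw)*R_.from_euler("x",np.pi)
        print(i,"turn wz %.3f"%-d,"then shift",np.round(R.inv().apply(np.array([x,y,z])-p),1)); p=np.array([x,y,z]);yw=yaw
E
python3 - <<'E'
from h import *
c=load("top0.npz"); hsv=cv2.cvtColor(c["img"],cv2.COLOR_RGB2HSV); H,S,V=[hsv[...,i].astype(int) for i in range(3)]
m=(S>120)&roi(284,310,190,246)
for z in (.003,.018,.033):print([(np.round(r[0],0),np.round(r[1],0),round(r[2],1)) for r in mask_rect(c,m,z)])
# tail face line: top edge at z=.033
print("tail",ray(c,297,240.5,.033),"sides",ray(c,289.5,232,.033),ray(c,303.5,232,.033))
for v in (205,215,225,235): print(v,np.where(m[v])[0][[0,-1]])
w=.03
plan([(400,36,140,np.pi+PY)])
print(press(-35,-120),press(-150,-120))
E
```

```text
[(array([472.,  29.]), array([ 38., 115.]), 89.3)]
[(array([471.,  30.]), array([ 38., 113.]), 89.3)]
[(array([470.,  31.]), array([ 37., 112.]), 89.3)]
tail [0.40406592 0.0276048  0.033     ] sides [0.42843063 0.04873361 0.033     ] [0.4281403  0.00875312 0.033     ]
205 [290 302]
215 [290 302]
225 [290 302]
235 [289 302]
now [208.3 562.4 247.6] [-3.14  -0.     2.787] t 0.1
0 turn wz -0.315 then shift [-212.6 -518.3  107.6]
[ 538.22927616 -340.5043861 ] [ 423.3212639  -335.90561267]
```

```bash
python3 -c "
from h import *
plan([(433,29,140,np.pi-.012),(433,29,25,np.pi-.012)])"
```

```text
now [208.3 562.4 247.6] [-3.14  -0.     2.787] t 0.1
0 turn wz -0.343 then shift [-231.1 -530.7  107.6]
1 turn wz -0.000 then shift [  0.  -0. 115.]
```

```bash
python3 -m creep '[[[0,0,0,0,0,-0.172,60],[0,0,0,0,0,-0.171,60],[-23,-53,10.8,0,0,0,60],[-23,-53,10.8,0,0,0,60],[-23,-53,10.8,0,0,0,60],[-23,-53,10.8,0,0,0,60],[-23,-53,10.8,0,0,0,60],[-23,-53,10.8,0,0,0,60]]]'
python3 -m creep '[[[-23,-53,10.8,0,0,0,60],[-23,-53,10.8,0,0,0,60],[-23,-53,10.8,0,0,0,60],[-23,-53,10.8,0,0,0,60],[0,0,0,0,0,0,60]]]'
python3 -c "
from h import *
plan([(433,29,100,np.pi-.012),(433,29,25,np.pi-.012)])
from plant import arm
c=arm.read_camera('top'); np.savez('t1.npz',**c)
s=arm.read_camera('scene'); t=c['img'][140:290,230:430]; s_=s['img'][150:300,180:380]
cv2.imwrite('pics/a1.png',cv2.cvtColor(cv2.resize(np.hstack([t,s_]),(800,300)),cv2.COLOR_RGB2BGR))"
```

```text
clock: 1.1
tool_pos: [0.3429, 0.2414, 0.1829]
ee_rot: [3.141, 0.0, 3.13]
wrist_force: [1.3, 0.7, 0.4]
finger_gap: 0.703
grasp_force: 0.0
clock: 1.72
tool_pos: [0.4324, 0.0268, 0.1391]
ee_rot: [-3.142, -0.002, 3.124]
wrist_force: [-1.0, 0.6, -0.7]
finger_gap: 0.707
grasp_force: 0.0
now [432.4  26.8 139.1] [-3.142e+00 -2.000e-03  3.124e+00] t 1.7
0 turn wz -0.005 then shift [-0.6  2.2 39.1]
1 turn wz -0.000 then shift [ 0. -0. 75.]
```

View pics/a1.png

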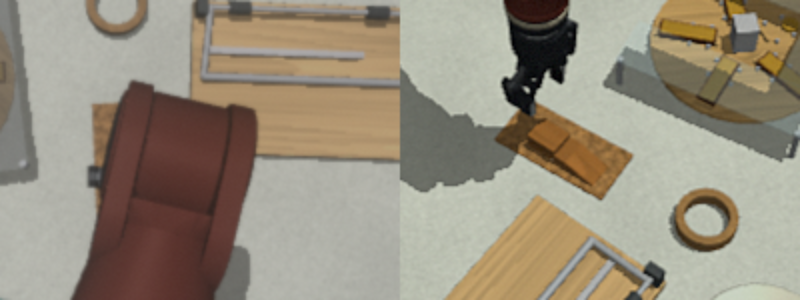

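The right panel (scene crop) shows the wedge undisturbed on the mat at about (570,150), with the gripper above its tail block. I'll descend and grip.

```bash
python3 -m creep '[[[0,2,45,0,0,0,60],[0,0,45,0,0,0,60],[0,0,24,0,0,0,60],[0,0,0,0,0,0,60],[0,0,0,0,0,0,25],[0,0,0,0,0,0,25],[0,0,0,0,0,0,25],[0,0,0,0,0,0,25]]]'
python3 -m creep '[[[0,0,0,0,0,0,25],[0,0,0,0,0,0,25],[0,0,-30,0,0,0,25],[0,0,-40,0,0,0,25],[0,0,0,0,0,0,25]]]'
python3 -c "
from h import *
a=press(-150,-120);b=press(-36,-120);z=np.pi+PY
plan([(*a,90,z),(*a,43,z),(*b,43,z)])
from plant import arm
s=arm.read_camera('scene')
cv2.imwrite('pics/a2.png',cv2.cvtColor(cv2.resize(s['img'][150:300,180:380],(600,450)),cv2.COLOR_RGB2BGR))"
```

```text
clock: 2.82
tool_pos: [0.4334, 0.0321, 0.0282]
ee_rot: [3.142, 0.003, 3.13]
wrist_force: [-1.1, 1.8, 7.5]
finger_gap: 0.457
grasp_force: 60.4
clock: 3.45
tool_pos: [0.4346, 0.0316, 0.1002]
ee_rot: [-3.14, 0.006, 3.13]
wrist_force: [0.6, 0.4, -1.7]
finger_gap: 0.46
grasp_force: 60.1
now [434.6  31.6 100.2] [-3.14   0.006  3.13 ] t 3.5
0 turn wz 0.028 then shift [  -3.4 -367.6   10.2]
1 turn wz -0.000 then shift [ 0. -0. 47.]
2 turn wz -0.000 then shift [-114.   -0.   -0.]
```

View pics/a2.png

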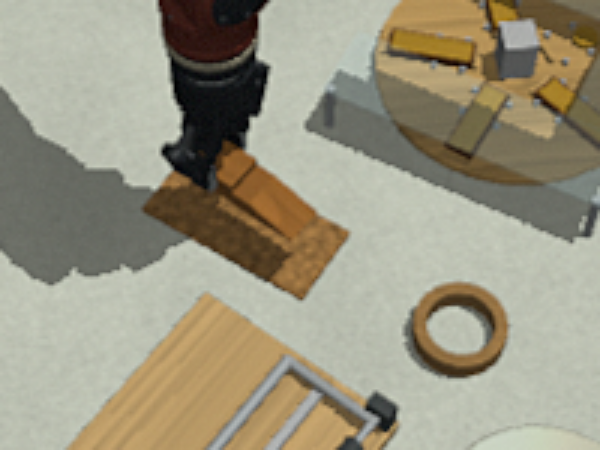

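```bash
python3 -m creep '[[[0,-50,0,0,0,0.028,25],[-5,-53,0,0,0,0,25],[-5,-53,0,0,0,0,25],[-5,-53,0,0,0,0,25],[-5,-53,0,0,0,0,25],[-5,-53,0,0,0,0,25],[-5,-50,5,0,0,0,25],[0,0,0,0,0,0,25]]]'
python3 -c "
from h import *
a=press(-120,-120);b=press(-36,-120);z=np.pi+PY
plan([(*a,60,z),(*a,43.5,z),(*b,43.5,z)])"
```

```text
clock: 4.5
tool_pos: [0.448, -0.3363, 0.0892]
ee_rot: [3.14, -0.002, 3.098]
wrist_force: [0.5, 0.2, -1.0]
finger_gap: 0.461
grasp_force: 40.7
now [ 448.  -336.3   89.2] [ 3.140e+00 -2.000e-03  3.098e+00] t 4.5
0 turn wz -0.003 then shift [-5.3 -0.6 29.2]
1 turn wz -0.000 then shift [ 0.  -0.  16.5]
2 turn wz -0.000 then shift [-84.   0.   0.]
```

```bash
python3 -m creep '[[[-5,-0.5,0,0,0,0,25],[0,0,0,0,0,0,25],[0,0,0,0,0,0,25],[0,0,0,0,0,0,25],[0,0,25,0,0,0,25],[0,0,0,0,0,0,25]]]'
python3 -c "
from h import *
a=press(-120,-120);b=press(-36,-120);z=np.pi+PY
plan([(*a,60,z),(*a,43.5,z),(*b,43.5,z)])
from plant import arm
s=arm.read_camera('scene');t=arm.read_camera('top')['img'][140:260,310:470]
cv2.imwrite('pics/a3.png',cv2.cvtColor(np.hstack([cv2.resize(s['img'][240:400,120:330],(500,380)),cv2.resize(t,(300,380))]),cv2.COLOR_RGB2BGR))"
```

```text
clock: 5.25
tool_pos: [0.4531, -0.3333, 0.0647]
ee_rot: [3.139, -0.002, 3.102]
wrist_force: [0.7, 0.6, -0.7]
finger_gap: 0.454
grasp_force: 64.6
now [ 453.1 -333.3   64.7] [ 3.139e+00 -2.000e-03  3.102e+00] t 5.2
0 turn wz 0.000 then shift [-0.3 -3.8  4.7]
1 turn wz -0.000 then shift [ 0.  -0.  16.5]
2 turn wz -0.000 then shift [-84.   0.   0.]
```

View pics/a3.png

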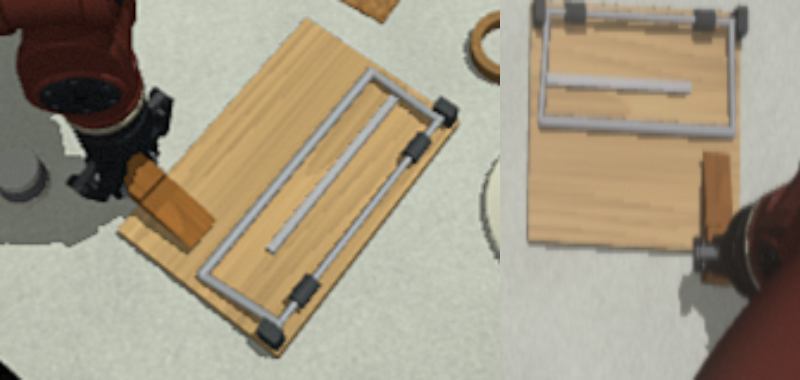

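Grip is back to 64 N. The wedge is level and aligned in front of the bay: nose at (195,240) on the left panel, roller end at (205,275). I'll lower it and check the contact.

```bash
python3 -m creep '[[[0,-3,10,0,0,0,25],[0,0,9,0,0,0,25],[0,0,0,0,0,0,25],[0,0,0,0,0,0,25]]]'
python3 -m creep '[[[0,0,2,0,0,0,25],[0,0,0,0,0,0,25],[0,0,0,0,0,0,25]]]'
python3 -c "
from h import *
a=press(-120,-120);b=press(-36,-120);z=np.pi+PY
plan([(*a,43,z),(*b,43,z)])
from plant import arm
c=arm.read_camera('scene'); np.savez('s3.npz',**c)
m=c['img'][230:400,100:340]
cv2.imwrite('pics/a4.png',cv2.cvtColor(cv2.resize(m,(800,567)),cv2.COLOR_RGB2BGR))"
```

```text
clock: 5.85
tool_pos: [0.4539, -0.3376, 0.0473]
ee_rot: [3.141, -0.0, 3.102]
wrist_force: [1.0, -0.6, -0.1]
finger_gap: 0.45
grasp_force: 64.6
clock: 6.22
tool_pos: [0.4539, -0.3377, 0.0454]
ee_rot: [-3.142, 0.0, 3.102]
wrist_force: [0.3, -0.1, -2.1]
finger_gap: 0.457
grasp_force: 64.6
now [ 453.9 -337.7   45.4] [-3.142  0.     3.102] t 6.2
0 turn wz 0.000 then shift [0.7 0.5 2.4]
1 turn wz -0.000 then shift [-84.   0.   0.]
```

```bash
python3 -m creep '[[[0,0,2,0,0,0,25],[0,0,0,0,0,0,25],[0,0,0,0,0,0,25]]]'
python3 -m creep '[[[0,0,1.5,0,0,0,25],[0,0,0,0,0,0,25],[0,0,0,0,0,0,25]]]'
```

```text
clock: 6.65
tool_pos: [0.454, -0.3377, 0.0433]
ee_rot: [-3.142, 0.0, 3.102]
wrist_force: [-0.7, -0.8, 0.3]
finger_gap: 0.45
grasp_force: 64.8
clock: 7.02
tool_pos: [0.454, -0.3378, 0.0432]
ee_rot: [-3.141, 0.0, 3.102]
wrist_force: [-5.7, 4.6, 12.3]
finger_gap: 0.454
grasp_force: 66.1
```

```bash
python3 -m creep '[[[-10,0,-1,0,0,0,25],[-12,0,0,0,0,0,25],[-12,0,0,0,0,0,25],[-10,0,0,0,0,0,25],[0,0,0,0,0,0,25]]]'
python3 -m creep '[[[-10,0,0,0,0,0,25],[-10,0,0,0,0,0,25],[-10,0,0,0,0,0,25],[-10,0,0,0,0,0,25],[0,0,0,0,0,0,25],[0,0,0,0,0,0,25]]]'
python3 -c "
from h import *
b=press(-36,-120);z=np.pi+PY
plan([(*b,43,z)])
from plant import arm
c=arm.read_camera('top'); np.savez('t4.npz',**c);s=arm.read_camera('scene')
cv2.imwrite('pics/a4.png',cv2.cvtColor(np.hstack([cv2.resize(s['img'][240:400,120:330],(500,380)),cv2.resize(c['img'][140:260,310:470],(300,380))]),cv2.COLOR_RGB2BGR))"
```

```text
clock: 7.65
tool_pos: [0.4967, -0.34, 0.0433]
ee_rot: [-3.14, -0.004, 3.101]
wrist_force: [-14.3, 0.3, 12.4]
finger_gap: 0.452
grasp_force: 66.4
clock: 8.4
tool_pos: [0.5373, -0.3416, 0.0433]
ee_rot: [-3.14, -0.002, 3.101]
wrist_force: [-11.2, -0.9, 10.3]
finger_gap: 0.453
grasp_force: 66.3
now [ 537.3 -341.6   43.3] [-3.140e+00 -2.000e-03  3.101e+00] t 8.4
0 turn wz -0.000 then shift [0.1 1.1 0.3]
```

View pics/a4.png

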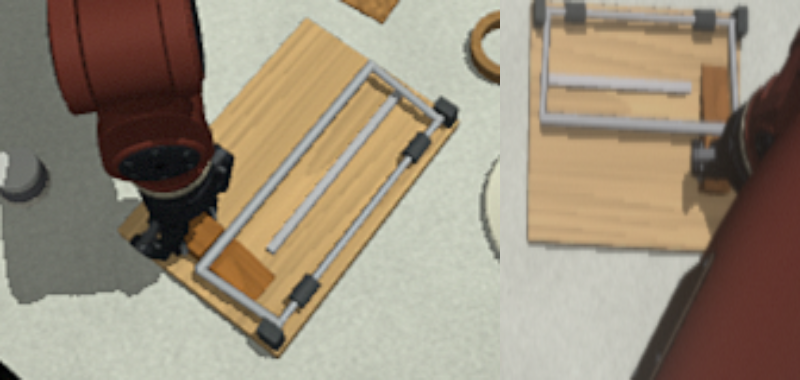

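```bash
python3 -c "
from h import *
c=load('t4.npz'); S=cv2.cvtColor(c['img'],cv2.COLOR_RGB2HSV)[...,1].astype(int)
for u in (418,422,426): print(u,S[154:168,u])
for v in (160,160.5,161): print(ray(c,422,v,.021))
print(press(60,-120))"
```

```text
418 [ 96  95  95  95  94  98 115 131 133 136 137 134 137 136]
422 [ 94  95  94  95  95  97 110 135 138 137 141 136 138 141]
426 [ 95  96  94  96  96  96  99 126 139 141 139 140 137 141]
[ 0.63673947 -0.34224056  0.021     ]
[ 0.63525631 -0.34218828  0.021     ]
[ 0.63377343 -0.34213602  0.021     ]
[ 633.1532863  -344.30337285]
```

Nose edge found at row ~160, which puts the wedge within about 3 mm of its aim. I'll release and retreat.

```bash
python3 -m creep '[[[0,0,-1,0,0,0,56],[0,0,0,0,0,0,56],[0,0,0,0,0,0,56],[0,0,0,0,0,0,56]]]'
python3 -m creep '[[[10,0,-20,0,0,0,56],[10,0,-40,0,0,0,56],[10,20,-40,0,0,0,56],[0,40,-15,0,0,0,56]]]'
python3 -c "
from h import *
z=np.pi+np.radians(-49.8+90)-np.pi*0
plan([(*K,150,np.radians(130.2)),(*K,150,np.radians(220.2))])
from plant import arm
c=arm.read_camera('top'); np.savez('t5.npz',**c);s=arm.read_camera('scene')
cv2.imwrite('pics/a5.png',cv2.cvtColor(np.hstack([cv2.resize(s['img'][240:400,120:330],(500,380)),cv2.resize(c['img'][140:260,310:470],(300,380))]),cv2.COLOR_RGB2BGR))"
```

```text
clock: 9.0
tool_pos: [0.5379, -0.3409, 0.0436]
ee_rot: [3.141, 0.0, 3.102]
wrist_force: [-0.3, 0.9, 0.1]
finger_gap: 0.655
grasp_force: 0.0
clock: 9.5
tool_pos: [0.5106, -0.281, 0.1617]
ee_rot: [-3.139, 0.003, 3.1]
wrist_force: [1.6, -0.1, 0.1]
finger_gap: 0.656
grasp_force: 0.0
now [ 510.6 -281.   161.7] [-3.139e+00  3.000e-03  3.100e+00] t 9.5
0 turn wz 0.827 then shift [429.9 458.1  11.7]
1 turn wz -1.571 then shift [0. 0. 0.]
```

View pics/a5.png

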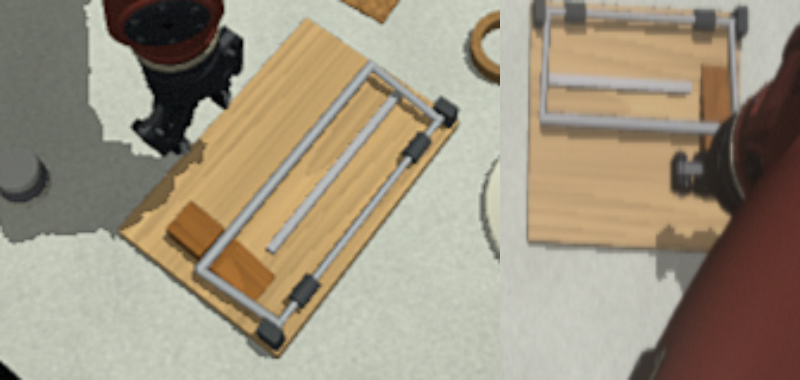

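The wedge stands alone under the raised roller (left panel ~(215,245)). Next: the knob.

```bash
python3 -m creep '[[[0,0,0,0,0,0.166,60],[0,0,0,0,0,0.166,60],[0,0,0,0,0,0.165,60],[0,0,0,0,0,0.165,60],[0,0,0,0,0,0.165,60],[39,41.6,1,0,0,0,60],[39,41.6,1,0,0,0,60],[39,41.6,1,0,0,0,60]]]'
python3 -m creep '[[[39,41.6,1,0,0,0,60],[39,41.6,1,0,0,0,60],[39,41.6,1,0,0,0,60],[39,41.6,1,0,0,0,60],[39,41.6,1,0,0,0,60],[39,41.6,1,0,0,0,60],[39,41.6,1,0,0,0,60],[0,0,0,0,0,0,60]]]'
python3 -c "
from h import *
plan([(*K,150,np.radians(130.2)),(*K,62,np.radians(130.2))])"
```

```text
clock: 10.6
tool_pos: [0.5296, -0.1087, 0.1552]
ee_rot: [3.142, -0.0, 2.274]
wrist_force: [0.5, 0.1, 0.3]
finger_gap: 0.703
grasp_force: 0.0
clock: 11.6
tool_pos: [0.5744, 0.2899, 0.1473]
ee_rot: [-3.141, -0.001, 2.279]
wrist_force: [-0.4, -0.7, -0.1]
finger_gap: 0.699
grasp_force: 0.0
now [574.4 289.9 147.3] [-3.141e+00 -1.000e-03  2.279e+00] t 11.6
0 turn wz 0.007 then shift [35.1 40.9 -2.7]
1 turn wz -0.000 then shift [-0. -0. 88.]
```

```bash
python3 -m creep '[[[35,41,0,0,0,0.007,60],[0,0,0,0,0,0,60],[0,0,40,0,0,0,60],[0,0,40,0,0,0,60],[0,0,5,0,0,0,60],[0,0,0,0,0,0,60],[0,0,0,0,0,0,25],[0,0,0,0,0,0,25]]]'
python3 -m creep '[[[0,0,0,0,0,0,25],[0,0,0,0,0,0,25],[0,0,0,0,0,0,25]]]'
```

```text
clock: 12.6
tool_pos: [0.5859, 0.3408, 0.0668]
ee_rot: [3.136, 0.002, 2.268]
wrist_force: [3.7, 3.5, 3.5]
finger_gap: 0.41
grasp_force: 63.2
clock: 12.98
tool_pos: [0.5859, 0.3408, 0.0668]
ee_rot: [3.136, 0.002, 2.268]
wrist_force: [5.1, 2.7, 3.5]
finger_gap: 0.407
grasp_force: 63.1
```

```bash
python3 -m creep '[[[0,0,0,0,0,-0.164,25],[0,0,0,0,0,-0.164,25],[0,0,0,0,0,-0.164,25],[0,0,0,0,0,-0.164,25],[0,0,0,0,0,-0.164,25],[0,0,0,0,0,-0.164,25],[0,0,0,0,0,0,25],[0,0,0,0,0,0,25]]]'
python3 -c "
from h import *
from plant import arm
print(np.degrees(arm.observe()['ee_rot'][2]))
s=arm.read_camera('scene')
np.savez('s6.npz',**s)
cv2.imwrite('pics/a6.png',cv2.cvtColor(cv2.resize(s['img'][110:240,270:430],(740,600),interpolation=2),cv2.COLOR_RGB2BGR))"
```

```text
clock: 13.98
tool_pos: [0.5867, 0.3429, 0.0668]
ee_rot: [3.136, 0.008, -3.03]
wrist_force: [11.4, 14.9, -4.0]
finger_gap: 0.409
grasp_force: 62.4
-173.59894904755916
```

View pics/a6.png

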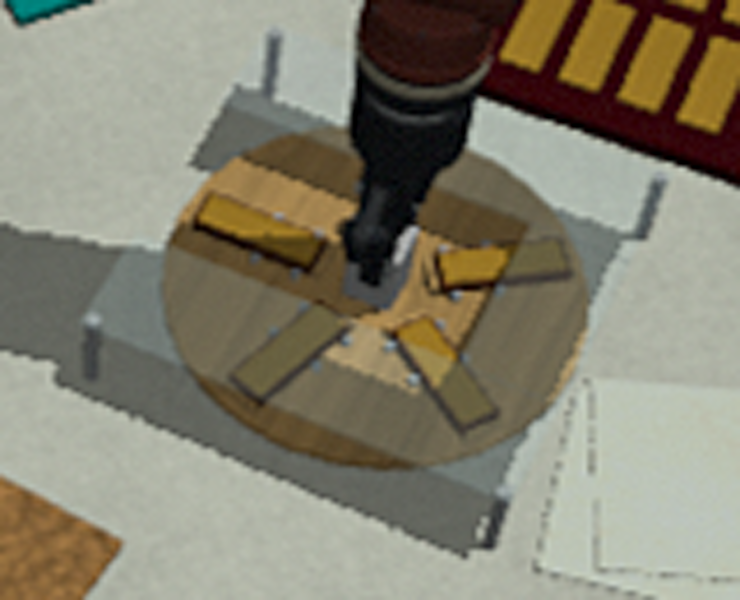

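Plate D now lies in the opening, at crop (260,230). I'll release, rise and measure it.

```bash
python3 -m creep '[[[0,0,0,0,0,0,56],[0,0,0,0,0,0,56],[0,0,0,0,0,0,56],[0,0,-40,0,0,0,56],[0,0,-40,0,0,0,56],[0,0,0,0,0,0,56]]]'
cat > plate.py <<'E'
from h import *
from plant import arm
def brass(save=None):
    c=arm.read_camera("scene"); hsv=cv2.cvtColor(c["img"],cv2.COLOR_RGB2HSV)
    if save: cv2.imwrite(save,cv2.cvtColor(cv2.resize(c["img"][110:240,270:430],(740,600),interpolation=2),cv2.COLOR_RGB2BGR))
    m=(hsv[...,1]>135)&(hsv[...,0]>14)&(hsv[...,0]<26)&(hsv[...,2]>60)&roi(300,350,140,185)
    return c,hsv,m
if __name__=="__main__":
    c,hsv,m=brass("pics/x.png")
    for r in mask_rect(c,m,.032): print(np.round(r[0],1),np.round(r[1],1),round(r[2],1))
    print(hsv[158:163,326].tolist())
    u=np.array([-np.cos(SY),-np.sin(SY)]); g=K+u*109
    print("expect centre",K+u*87,"grasp",g); plan([(*g,120,np.pi+SY),(*g,41,np.pi+SY)])
E
python3 plate.py
```

```text
clock: 14.78
tool_pos: [0.5856, 0.3405, 0.1483]
ee_rot: [3.14, 0.006, -3.032]
wrist_force: [1.1, 0.6, 0.5]
finger_gap: 0.655
grasp_force: 0.0
[490.3 332.3] [99.2 48.9] 24.1
[[21, 193, 151], [22, 193, 148], [21, 191, 152], [20, 192, 162], [21, 192, 114]]
expect centre [496.5548607  333.18990865] grasp [474.69517031 330.7091959 ]
now [584.6 340.1 145.8] [ 3.141e+00  3.000e-03 -3.031e+00] t 14.8
0 turn wz -0.003 then shift [110.2   3.   25.8]
1 turn wz -0.000 then shift [ 0. -0. 79.]
```

```bash
sed -i 's/>135)/>165)/; s/mask_rect(c,m,.032)/mask_rect(c,m,.032,40)/' plate.py; python3 plate.py
```

```text
[497.  332.2] [85.5 28.4] 8.2
[[21, 196, 148], [21, 185, 150], [21, 191, 151], [20, 195, 161], [21, 205, 113]]
expect centre [496.5548607  333.18990865] grasp [474.69517031 330.7091959 ]
now [583.7 339.9 144. ] [ 3.141e+00  1.000e-03 -3.032e+00] t 14.9
0 turn wz -0.003 then shift [109.4   3.2  24. ]
1 turn wz -0.000 then shift [ 0. -0. 79.]
```

```bash
python3 -m creep '[[[55,1.5,12,0,0,-0.006,50],[54,1.5,12,0,0,-0.006,50],[0,0,0,0,0,0,50],[0,0,40,0,0,0,50],[0,0,30,0,0,0,50],[0,0,8,0,0,0,50],[0,0,0,0,0,0,50],[0,0,0,0,0,0,50]]]'
python3 -m creep '[[[0,0,0,0,0,0,15],[0,0,0,0,0,0,15],[0,0,0,0,0,0,15],[0,0,0,0,0,0,15],[0,0,0,0,0,0,15],[0,0,0,0,0,0,15]]]'
```

```text
clock: 15.88
tool_pos: [0.476, 0.3309, 0.0433]
ee_rot: [3.141, 0.002, -3.019]
wrist_force: [-0.4, 0.6, -0.2]
finger_gap: 0.585
grasp_force: 0.0
clock: 16.62
tool_pos: [0.4758, 0.331, 0.0434]
ee_rot: [3.141, 0.002, -3.019]
wrist_force: [-0.4, 0.3, 5.4]
finger_gap: 0.324
grasp_force: 59.3
```

```bash
python3 -m creep '[[[0,0,-35,0,0,0,15],[0,0,-45,0,0,0,15],[0,0,0,0,0,0,15]]]'
python3 -c "
from h import *
z=np.pi+PY
a=press(-105,115);b=press(-32,115)
plan([(*a,115,z),(*a,41,z),(*b,41,z),(*b,39.5,z)])"
```

```text
clock: 17.0
tool_pos: [0.4774, 0.3316, 0.1266]
ee_rot: [3.14, 0.007, -3.019]
wrist_force: [0.4, 0.5, -0.3]
finger_gap: 0.322
grasp_force: 60.5
now [477.4 331.6 126.6] [ 3.14   0.007 -3.019] t 17.0
0 turn wz 0.162 then shift [ -17.7 -434.2   11.6]
1 turn wz -0.000 then shift [ 0. -0. 74.]
2 turn wz -0.000 then shift [-73.   0.   0.]
3 turn wz -0.000 then shift [ 0.  -0.   1.5]
```

```bash
python3 -m creep '[[[0,0,0,0,0,0.162,15],[-2,-54,1.5,0,0,0,15],[-2,-54,1.5,0,0,0,15],[-2,-54,1.5,0,0,0,15],[-2,-54,1.5,0,0,0,15],[-2,-54,1.5,0,0,0,15],[-2,-54,1.5,0,0,0,15],[-2,-54,1.5,0,0,0,15]]]'
python3 -m creep '[[[-2,-54,1.5,0,0,0,15],[0,0,30,0,0,0,15],[0,0,25,0,0,0,15],[0,0,0,0,0,0,15],[0,0,0,0,0,0,15]]]'
python3 -c "
from h import *
z=np.pi+PY
a=press(-105,115);b=press(-32,115)
plan([(*a,43,z),(*a,41,z),(*b,41,z),(*b,39.5,z)])"
```

```text
clock: 18.0
tool_pos: [0.4735, -0.0493, 0.1109]
ee_rot: [3.142, 0.0, 3.102]
wrist_force: [0.7, 0.9, -1.1]
finger_gap: 0.326
grasp_force: 60.4
clock: 18.62
tool_pos: [0.474, -0.1017, 0.0556]
ee_rot: [-3.141, 0.001, 3.102]
wrist_force: [0.1, 0.3, -0.8]
finger_gap: 0.325
grasp_force: 60.4
now [ 474.  -101.7   55.6] [-3.141e+00  1.000e-03  3.102e+00] t 18.6
0 turn wz 0.000 then shift [-3.7 -1.  12.6]
1 turn wz -0.000 then shift [ 0. -0.  2.]
2 turn wz -0.000 then shift [-73.   0.   0.]
3 turn wz -0.000 then shift [ 0.  -0.   1.5]
```

```bash
python3 -m creep '[[[-4,-1,10,0,0,0,15],[0,0,5,0,0,0,15],[0,0,0,0,0,0,15],[0,0,0,0,0,0,15]]]'
python3 -m creep '[[[-15,0,0,0,0,0,15],[-15,0,0,0,0,0,15],[-15,0,0,0,0,0,15],[-15,0,0,0,0,0,15],[-10,0,0,0,0,0,15],[0,0,0,0,0,0,15],[0,0,0,0,0,0,15]]]'
python3 -c "
from h import *
z=np.pi+PY
b=press(-32,115)
plan([(*b,39.5,z)])
from plant import arm
s=arm.read_camera('scene');c=arm.read_camera('top'); np.savez('t7.npz',**c); np.savez('s7.npz',**s)
cv2.imwrite('pics/a7.png',cv2.cvtColor(np.hstack([cv2.resize(s['img'][240:400,120:330],(500,380)),cv2.resize(c['img'][140:260,310:470],(300,380))]),cv2.COLOR_RGB2BGR))"
```

```text
clock: 19.12
tool_pos: [0.4776, -0.1028, 0.0398]
ee_rot: [3.141, -0.0, 3.102]
wrist_force: [1.0, -1.0, -0.7]
finger_gap: 0.323
grasp_force: 60.5
clock: 20.0
tool_pos: [0.5471, -0.1055, 0.0397]
ee_rot: [3.141, -0.0, 3.102]
wrist_force: [0.7, 0.3, -1.2]
finger_gap: 0.323
grasp_force: 60.5
now [ 547.1 -105.5   39.7] [ 3.141 -0.     3.102] t 20.0
0 turn wz 0.000 then shift [-3.5 -0.1  0.2]
```

View pics/a7.png

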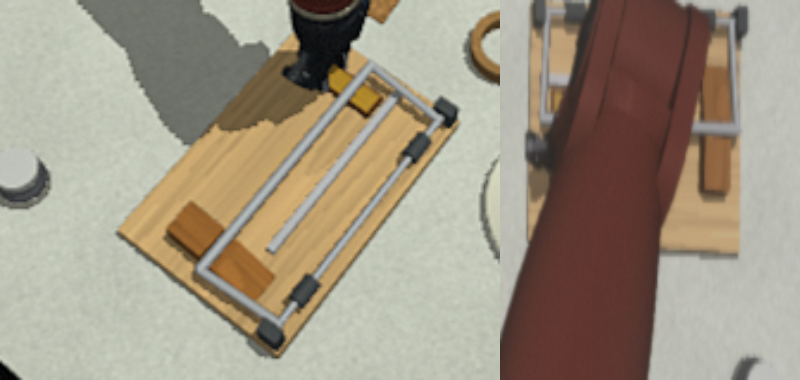

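The plate is under the roller, its far end about 5 mm from the rear stop (left panel (375,105)). I'll nudge it home, watching the force.

```bash
python3 -m creep '[[[-3,0,0.5,0,0,0,15],[0,0,0,0,0,0,15],[0,0,0,0,0,0,15]]]'
python3 -m creep '[[[-2,0,0.5,0,0,0,15],[0,0,0,0,0,0,15],[0,0,0,0,0,0,15]]]'
python3 -m creep '[[[-1.5,0,0,0,0,0,15],[0,0,0,0,0,0,15],[0,0,0,0,0,0,15]]]'
```

```text
clock: 20.48
tool_pos: [0.5508, -0.1059, 0.0394]
ee_rot: [-3.141, 0.0, 3.102]
wrist_force: [0.2, -0.5, 0.4]
finger_gap: 0.326
grasp_force: 60.6
clock: 20.85
tool_pos: [0.552, -0.1059, 0.0394]
ee_rot: [-3.141, -0.001, 3.102]
wrist_force: [-7.1, 0.1, 9.1]
finger_gap: 0.323
grasp_force: 61.5
clock: 21.22
tool_pos: [0.5521, -0.1059, 0.0393]
ee_rot: [-3.141, -0.004, 3.101]
wrist_force: [-14.9, 0.8, 14.1]
finger_gap: 0.321
grasp_force: 62.2
```

```bash
python3 -m creep '[[[1,0,-0.5,0,0,0,44],[0,0,0,0,0,0,44],[0,0,0,0,0,0,44],[0,0,-20,0,0,0,44],[10,0,-40,0,0,0,44],[10,0,-40,0,0,0,56],[0,0,-15,0,0,0,56]]]'
python3 -c "
from h import *
plan([(585,342,150,np.pi+.111),(585,342,64,np.pi+.111)])"
```

```text
clock: 22.1
tool_pos: [0.5342, -0.1056, 0.1584]
ee_rot: [-3.14, 0.005, 3.102]
wrist_force: [1.0, -0.4, -0.3]
finger_gap: 0.654
grasp_force: 0.0
now [ 534.2 -105.6  158.4] [-3.14   0.005  3.102] t 22.1
0 turn wz -0.151 then shift [-100.1  439.2    8.4]
1 turn wz -0.000 then shift [-0. -0. 86.]
```

```bash
python3 -m creep '[[[0,0,0,0,0,-0.151,56],[-12.5,55,1,0,0,0,56],[-12.5,55,1,0,0,0,56],[-12.5,55,1,0,0,0,56],[-12.5,55,1,0,0,0,56],[-12.5,55,1,0,0,0,56],[-12.5,55,1,0,0,0,56],[-12.5,55,1,0,0,0,56]]]'
python3 -m creep '[[[-12.5,54,1,0,0,0,56],[0,0,0,0,0,0,56],[0,0,0,0,0,0,56]]]'
python3 -c "
from h import *
plan([(585,342,150,np.pi+.111),(585,342,66,np.pi+.111)])"
```

```text
clock: 23.1
tool_pos: [0.5774, 0.2893, 0.1473]
ee_rot: [3.142, 0.0, -3.03]
wrist_force: [0.9, -0.9, 0.5]
finger_gap: 0.656
grasp_force: 0.0
clock: 23.48
tool_pos: [0.5836, 0.3421, 0.1459]
ee_rot: [-3.141, -0.001, -3.03]
wrist_force: [0.5, 0.2, 1.5]
finger_gap: 0.656
grasp_force: 0.0
now [583.6 342.1 145.9] [-3.141e+00 -1.000e-03 -3.030e+00] t 23.5
0 turn wz 0.001 then shift [-1.4 -0.3 -4.1]
1 turn wz -0.000 then shift [-0. -0. 84.]
```

```bash
python3 -m creep '[[[-1.5,0,40,0,0,0,56],[0,0,40,0,0,0,56],[0,0,0,0,0,0,56],[0,0,0,0,0,0,25],[0,0,0,0,0,0,25],[0,0,0,0,0,0,25],[0,0,0,0,0,0,25]]]'
python3 -m creep '[[[0,0,0,0,0,0.18,25],[0,0,0,0,0,0.18,25],[0,0,0,0,0,0.18,25],[0,0,0,0,0,0.18,25],[0,0,0,0,0,0.18,25],[0,0,0,0,0,0.18,25],[0,0,0,0,0,0.178,25],[0,0,0,0,0,0,25]]]'
python3 -m creep '[[[0,0,0,0,0,0,25],[0,0,0,0,0,0,56],[0,0,0,0,0,0,56],[0,0,0,0,0,0,56],[0,0,-40,0,0,0,56],[0,0,-40,0,0,0,56],[0,0,0,0,0,0,56]]]'
python3 plate.py
```

```text
clock: 24.35
tool_pos: [0.5863, 0.343, 0.069]
ee_rot: [3.141, 0.003, -3.03]
wrist_force: [-4.0, 0.8, 7.6]
finger_gap: 0.412
grasp_force: 64.9
clock: 25.35
tool_pos: [0.5852, 0.3411, 0.069]
ee_rot: [-3.141, 0.003, 1.991]
wrist_force: [-11.2, -9.3, 15.0]
finger_gap: 0.409
grasp_force: 65.7
clock: 26.22
tool_pos: [0.5874, 0.3433, 0.1509]
ee_rot: [3.135, 0.001, 1.995]
wrist_force: [0.5, -0.6, -0.6]
finger_gap: 0.65
grasp_force: 0.0
[497.6 332.5] [87.  28.1] 6.9
[[21, 194, 150], [21, 191, 151], [21, 199, 155], [21, 195, 136], [21, 193, 94]]
expect centre [496.5548607  333.18990865] grasp [474.69517031 330.7091959 ]
now [586.4 342.9 148.3] [3.138 0.    1.995] t 26.3
0 turn wz -1.260 then shift [112.4   0.4  28.3]
1 turn wz -0.000 then shift [ 0. -0. 79.]
```

Plate A is in the opening at (497.6, 332.5), 6.9°, practically the same pose. Fetching it.

```bash
python3 -m creep '[[[0,0,0,0,0,-0.18,50],[0,0,0,0,0,-0.18,50],[0,0,0,0,0,-0.18,50],[0,0,0,0,0,-0.18,50],[0,0,0,0,0,-0.18,50],[0,0,0,0,0,-0.18,50],[0,0,0,0,0,-0.18,50],[0,0,0,0,0,0,50]]]'
python3 -m creep '[[[56,0.5,14,0,0,0,50],[56,0.5,14,0,0,0,50],[0,0,0,0,0,0,50],[0,0,0,0,0,0,50]]]'
python3 -c "
from h import *
g=(475.8,330);z=np.pi+.115
plan([(*g,100,z),(*g,43,z)])"
```

```text
clock: 27.28
tool_pos: [0.5847, 0.3423, 0.1449]
ee_rot: [-3.141, -0.002, -3.03]
wrist_force: [0.3, 0.4, -0.3]
finger_gap: 0.586
grasp_force: 0.0
clock: 27.78
tool_pos: [0.4743, 0.331, 0.1186]
ee_rot: [3.141, 0.001, -3.031]
wrist_force: [0.3, -0.6, 1.2]
finger_gap: 0.589
grasp_force: 0.0
now [474.3 331.  118.6] [ 3.141e+00  1.000e-03 -3.031e+00] t 27.8
0 turn wz -0.004 then shift [-1.4 -1.2 18.6]
1 turn wz -0.000 then shift [ 0. -0. 57.]
```

```bash
python3 -m creep '[[[-1.5,-1,40,0,0,0,50],[0,0,30,0,0,0,50],[0,0,5.5,0,0,0,50],[0,0,0,0,0,0,50],[0,0,0,0,0,0,15],[0,0,0,0,0,0,15],[0,0,0,0,0,0,15],[0,0,0,0,0,0,15]]]'
python3 -m creep '[[[0,0,0,0,0,0,15],[0,0,-35,0,0,0,15],[0,0,-45,0,0,0,15],[0,0,0,0,0,0.151,15],[0,0,0,0,0,0,15]]]'
python3 -c "
from h import *
z=np.pi+PY
a=press(-105,60)
plan([(*a,115,z),(*a,40,z)])"
```

```text
clock: 28.78
tool_pos: [0.4769, 0.3306, 0.045]
ee_rot: [3.141, 0.003, -3.029]
wrist_force: [-0.4, -1.1, 5.5]
finger_gap: 0.316
grasp_force: 58.8
clock: 29.4
tool_pos: [0.476, 0.3303, 0.1241]
ee_rot: [3.141, 0.002, 3.105]
wrist_force: [-0.5, 0.3, -0.8]
finger_gap: 0.319
grasp_force: 60.2
now [476.  330.3 124.1] [3.141e+00 2.000e-03 3.105e+00] t 29.4
0 turn wz 0.003 then shift [ -19.  -487.8    9.1]
1 turn wz -0.000 then shift [ 0. -0. 75.]
```

```bash
python3 -m creep '[[[-2,-54,1,0,0,0.003,15],[-2,-54,1,0,0,0,15],[-2,-54,1,0,0,0,15],[-2,-54,1,0,0,0,15],[-2,-54,1,0,0,0,15],[-2,-54,1,0,0,0,15],[-2,-54,1,0,0,0,15],[-2,-54,1,0,0,0,15]]]'
python3 -m creep '[[[-3,-56,1,0,0,0,15],[0,0,30,0,0,0,15],[0,0,30,0,0,0,15],[0,0,5,0,0,0,15],[0,0,0,0,0,0,15],[0,0,0,0,0,0,15]]]'
python3 -c "
from h import *
z=np.pi+PY
a=press(-105,60)
plan([(*a,41,z),(*press(-36,60),41,z)])"
```

```text
clock: 30.4
tool_pos: [0.4735, -0.104, 0.1145]
ee_rot: [3.141, -0.0, 3.104]
wrist_force: [0.8, 0.0, -0.4]
finger_gap: 0.319
grasp_force: 60.2
clock: 31.15
tool_pos: [0.4755, -0.1586, 0.0502]
ee_rot: [-3.141, 0.002, 3.102]
wrist_force: [0.4, 0.3, 0.2]
finger_gap: 0.321
grasp_force: 60.2
now [ 475.5 -158.6   50.2] [-3.141e+00  2.000e-03  3.102e+00] t 31.1
0 turn wz 0.000 then shift [0.1 0.8 9.2]
1 turn wz -0.000 then shift [-69.   0.   0.]
```

```bash
python3 -m creep '[[[0,0,8,0,0,0,15],[0,0,0,0,0,0,15],[-15,0,0,0,0,0,15],[-15,0,0,0,0,0,15],[-15,0,0,0,0,0,15],[-15,0,0,0,0,0,15],[-10,0,0,0,0,0,15],[0,0,0,0,0,0,15]]]'
python3 -m creep '[[[0,0,1,0,0,0,15],[-3,0,0,0,0,0,15],[0,0,0,0,0,0,15],[0,0,0,0,0,0,15]]]'
```

```text
clock: 32.15
tool_pos: [0.5455, -0.1613, 0.0411]
ee_rot: [-3.141, 0.001, 3.101]
wrist_force: [2.1, 0.1, 2.0]
finger_gap: 0.323
grasp_force: 60.6
clock: 32.65
tool_pos: [0.5468, -0.1615, 0.041]
ee_rot: [-3.141, -0.001, 3.101]
wrist_force: [-8.2, 0.4, 14.8]
finger_gap: 0.318
grasp_force: 62.2
```

```bash
python3 -m creep '[[[-2,0,-1,0,0,0,15],[0,0,0,0,0,0,15],[0,0,0,0,0,0,15]]]'
python3 -m creep '[[[-1.5,0,0,0,0,0,15],[0,0,0,0,0,0,15],[0,0,0,0,0,0,15]]]'
```

```text
clock: 33.02
tool_pos: [0.5493, -0.1614, 0.041]
ee_rot: [-3.142, -0.0, 3.101]
wrist_force: [-1.7, 0.2, 6.8]
finger_gap: 0.318
grasp_force: 61.1
clock: 33.4
tool_pos: [0.5506, -0.1615, 0.041]
ee_rot: [-3.142, -0.001, 3.101]
wrist_force: [-5.1, 0.4, 7.1]
finger_gap: 0.324
grasp_force: 61.2
```

Near contact. One more nudge, then release and go to the knob.

```bash
python3 -m creep '[[[-1,0,0,0,0,0,15],[0,0,0,0,0,0,15],[0,0,0,0,0,0,15]]]'
python3 -m creep '[[[1,0,-0.5,0,0,0,42],[0,0,0,0,0,0,42],[0,0,0,0,0,0,42],[0,0,-20,0,0,0,42],[10,0,-40,0,0,0,42],[10,0,-40,0,0,0,56],[0,0,-15,0,0,0,56]]]'
python3 -c "
from h import *
z=np.radians(204.4)
plan([(585,342,150,z)])
from plant import arm
s=arm.read_camera('scene');c=arm.read_camera('top')
cv2.imwrite('pics/a8.png',cv2.cvtColor(np.hstack([cv2.resize(s['img'][240:400,120:330],(500,380)),cv2.resize(c['img'][140:260,310:470],(300,380))]),cv2.COLOR_RGB2BGR))"
```

```text
clock: 33.78
tool_pos: [0.5509, -0.1615, 0.041]
ee_rot: [-3.141, -0.002, 3.101]
wrist_force: [-8.6, 1.3, 10.7]
finger_gap: 0.316
grasp_force: 61.6
clock: 34.65
tool_pos: [0.5322, -0.1614, 0.1604]
ee_rot: [-3.139, 0.005, 3.101]
wrist_force: [0.8, -0.5, 0.5]
finger_gap: 0.658
grasp_force: 0.0
now [ 532.2 -161.4  160.4] [-3.139  0.005  3.101] t 34.6
0 turn wz -0.467 then shift [-256.   436.6   10.4]
```

View pics/a8.png

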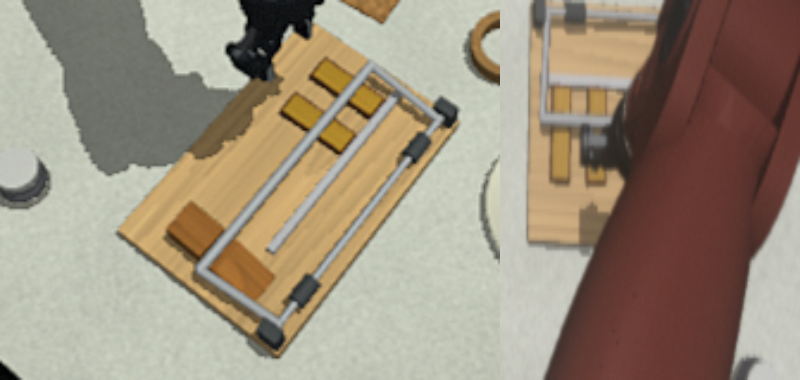

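Both plates are home and square (left panel (345,85) and (318,120)), with the wedge holding. Next plate.

```bash
python3 -m creep '[[[0,0,0,0,0,-0.156,56],[0,0,0,0,0,-0.156,56],[0,0,0,0,0,-0.155,56],[-28,48.5,1,0,0,0,56],[-28,48.5,1,0,0,0,56],[-28,48.5,1,0,0,0,56],[-28,48.5,1,0,0,0,56],[-28,48.5,1,0,0,0,56]]]'
python3 -m creep '[[[-28,48.5,1,0,0,0,56],[-28,48.5,1,0,0,0,56],[-28,48.5,1,0,0,0,56],[-28,48.5,1,0,0,0,56],[0,0,0,0,0,0,56],[0,0,0,0,0,0,56]]]'
python3 -c "
from h import *
plan([(586,342,150,np.radians(204.2)),(586,342,67,np.radians(204.2))])"
```

```text
clock: 35.75
tool_pos: [0.5578, 0.12, 0.1495]
ee_rot: [3.141, -0.002, -2.715]
wrist_force: [0.3, 0.3, 0.2]
finger_gap: 0.654
grasp_force: 0.0
clock: 36.5
tool_pos: [0.5796, 0.3407, 0.1456]
ee_rot: [-3.142, -0.002, -2.715]
wrist_force: [-0.5, -0.5, 0.3]
finger_gap: 0.656
grasp_force: 0.0
now [579.6 340.7 145.6] [-3.142e+00 -2.000e-03 -2.715e+00] t 36.5
0 turn wz 0.004 then shift [-6.4 -1.4 -4.4]
1 turn wz -0.000 then shift [ 0. -0. 83.]
```

```bash
python3 -m creep '[[[-6.5,-1.5,38,0,0,0,56],[0,0,40,0,0,0,56],[0,0,0,0,0,0,56],[0,0,0,0,0,0,25],[0,0,0,0,0,0,25],[0,0,0,0,0,0,25],[0,0,0,0,0,0,25]]]'
python3 -m creep '[[[0,0,0,0,0,0.18,25],[0,0,0,0,0,0.18,25],[0,0,0,0,0,0.18,25],[0,0,0,0,0,0.18,25],[0,0,0,0,0,0.18,25],[0,0,0,0,0,0.18,25],[0,0,0,0,0,0.177,25],[0,0,0,0,0,0,25]]]'
python3 -m creep '[[[0,0,0,0,0,0,25],[0,0,0,0,0,0,56],[0,0,0,0,0,0,56],[0,0,0,0,0,0,56],[0,0,-40,0,0,0,56],[0,0,-40,0,0,0,56],[0,0,0,0,0,0,56]]]'
python3 plate.py
```

```text
clock: 37.38
tool_pos: [0.5865, 0.3436, 0.0716]
ee_rot: [3.139, 0.002, -2.714]
wrist_force: [-6.0, 5.8, -0.6]
finger_gap: 0.407
grasp_force: 64.7
clock: 38.38
tool_pos: [0.5859, 0.3411, 0.0716]
ee_rot: [-3.14, 0.001, 2.308]
wrist_force: [-10.4, -8.9, 4.2]
finger_gap: 0.405
grasp_force: 65.4
clock: 39.25
tool_pos: [0.5889, 0.3431, 0.1542]
ee_rot: [3.135, 0.003, 2.311]
wrist_force: [1.2, 0.2, 0.5]
finger_gap: 0.659
grasp_force: 0.0
[497.  332.4] [85.9 28. ] 6.6
[[21, 192, 150], [21, 193, 151], [21, 194, 151], [20, 190, 164], [20, 194, 112]]
expect centre [496.5548607  333.18990865] grasp [474.69517031 330.7091959 ]
now [587.9 342.7 151.7] [3.138e+00 2.000e-03 2.311e+00] t 39.3
0 turn wz -0.944 then shift [113.9   0.8  31.7]
1 turn wz -0.000 then shift [ 0. -0. 79.]
```

```bash
python3 -m creep '[[[0,0,0,0,0,-0.158,50],[0,0,0,0,0,-0.158,50],[0,0,0,0,0,-0.158,50],[0,0,0,0,0,-0.158,50],[0,0,0,0,0,-0.157,50],[0,0,0,0,0,-0.157,50],[56,0.5,14,0,0,0,50],[56,0.5,14,0,0,0,50]]]'
python3 -m creep '[[[0,0,0,0,0,0,50],[0,0,0,0,0,0,50]]]'
python3 -c "
from h import *
g=(475.8,330);z=np.pi+.115
plan([(*g,100,z),(*g,43,z)])"
```

```text
clock: 40.3
tool_pos: [0.4736, 0.3298, 0.1191]
ee_rot: [-3.141, -0.002, -3.027]
wrist_force: [0.0, 0.1, 0.8]
finger_gap: 0.586
grasp_force: 0.0
clock: 40.55
tool_pos: [0.4755, 0.3305, 0.1211]
ee_rot: [3.142, 0.0, -3.026]
wrist_force: [-0.0, 0.4, 0.2]
finger_gap: 0.586
grasp_force: 0.0
now [475.5 330.5 121.1] [ 3.142  0.    -3.026] t 40.5
0 turn wz 0.000 then shift [-0.2 -0.5 21.1]
1 turn wz -0.000 then shift [ 0. -0. 57.]
```

```bash
python3 -m creep '[[[0,-0.5,40,0,0,0,50],[0,0,32,0,0,0,50],[0,0,5.5,0,0,0,50],[0,0,0,0,0,0,50],[0,0,0,0,0,0,15],[0,0,0,0,0,0,15],[0,0,0,0,0,0,15],[0,0,0,0,0,0,15]]]'
python3 -m creep '[[[0,0,0,0,0,0,15],[0,0,-35,0,0,0,15],[0,0,-45,0,0,0,15],[0,0,0,0,0,0.155,15],[0,0,0,0,0,0,15]]]'
python3 -c "
from h import *
z=np.pi+PY
a=press(-105,5)
plan([(*a,115,z),(*a,41,z)])"
```

```text
clock: 41.55
tool_pos: [0.4769, 0.3305, 0.0461]
ee_rot: [3.141, 0.003, -3.026]
wrist_force: [-0.7, -0.8, 6.1]
finger_gap: 0.317
grasp_force: 58.9
clock: 42.18
tool_pos: [0.476, 0.3302, 0.1251]
ee_rot: [3.141, 0.002, 3.103]
wrist_force: [-0.3, -0.1, -1.3]
finger_gap: 0.314
grasp_force: 59.6
now [476.  330.2 125.1] [3.141e+00 2.000e-03 3.103e+00] t 42.2
0 turn wz 0.001 then shift [ -19.  -542.7   10.1]
1 turn wz -0.000 then shift [ 0. -0. 74.]
```

```bash
python3 -m creep '[[[-2,-54,1,0,0,0,15],[-2,-54,1,0,0,0,15],[-2,-54,1,0,0,0,15],[-2,-54,1,0,0,0,15],[-2,-54,1,0,0,0,15],[-2,-54,1,0,0,0,15],[-2,-54,1,0,0,0,15],[-2,-54,1,0,0,0,15]]]'
python3 -m creep '[[[-2,-54,1,0,0,0,15],[-2,-57,1,0,0,0,15],[0,0,30,0,0,0,15],[0,0,30,0,0,0,15],[0,0,0,0,0,0,15],[0,0,0,0,0,0,15]]]'
python3 -c "
from h import *
z=np.pi+PY
a=press(-105,5)
plan([(*a,43,z),(*press(-36,5),43,z)])"
```

```text
clock: 43.18
tool_pos: [0.4737, -0.1041, 0.1156]
ee_rot: [3.141, 0.0, 3.106]
wrist_force: [1.6, -0.5, -1.2]
finger_gap: 0.314
grasp_force: 59.6
clock: 43.92
tool_pos: [0.4741, -0.2135, 0.0548]
ee_rot: [-3.141, 0.001, 3.104]
wrist_force: [-0.5, 0.4, -0.3]
finger_gap: 0.309
grasp_force: 59.7
now [ 474.1 -213.5   54.8] [-3.141e+00  1.000e-03  3.104e+00] t 43.9
0 turn wz 0.002 then shift [ 0.8  0.7 11.8]
1 turn wz -0.000 then shift [-69.   0.   0.]
```

```bash
python3 -m creep '[[[0,0,11.5,0,0,0,15],[0,0,0,0,0,0,15],[-15,0,0,0,0,0,15],[-15,0,0,0,0,0,15],[-15,0,0,0,0,0,15],[-15,0,0,0,0,0,15],[-10,0,0,0,0,0,15],[0,0,0,0,0,0,15]]]'
python3 -m creep '[[[0,0,1,0,0,0,15],[-2,0,0,0,0,0,15],[0,0,0,0,0,0,15],[0,0,0,0,0,0,15]]]'
python3 -m creep '[[[-2,0,0,0,0,0,15],[0,0,0,0,0,0,15],[0,0,0,0,0,0,15]]]'
```

```text
clock: 44.92
tool_pos: [0.544, -0.2162, 0.0423]
ee_rot: [3.141, -0.0, 3.102]
wrist_force: [-0.1, 0.3, -0.5]
finger_gap: 0.317
grasp_force: 59.7
clock: 45.42
tool_pos: [0.5451, -0.2164, 0.0421]
ee_rot: [-3.141, -0.0, 3.102]
wrist_force: [-4.2, 1.5, 7.6]
finger_gap: 0.314
grasp_force: 61.0
clock: 45.8
tool_pos: [0.547, -0.2166, 0.0421]
ee_rot: [-3.141, -0.0, 3.101]
wrist_force: [-4.1, 1.2, 7.1]
finger_gap: 0.316
grasp_force: 60.9
```

```bash
python3 -m creep '[[[-1.5,0,0,0,0,0,15],[0,0,0,0,0,0,15],[0,0,0,0,0,0,15]]]'
python3 -m creep '[[[-1,0,0,0,0,0,15],[0,0,0,0,0,0,15],[0,0,0,0,0,0,15]]]'
python3 -m creep '[[[1,0,-0.5,0,0,0,42],[0,0,0,0,0,0,42],[0,0,0,0,0,0,42],[0,0,-20,0,0,0,42],[10,0,-40,0,0,0,42],[10,0,-40,0,0,0,56],[0,0,-15,0,0,0,56]]]'
python3 -c "
from h import *
z=2.309+np.pi/2
plan([(587,342,152,z)])"
```

```text
clock: 46.18
tool_pos: [0.5484, -0.2167, 0.0421]
ee_rot: [-3.141, -0.001, 3.101]
wrist_force: [-4.1, 0.2, 7.8]
finger_gap: 0.315
grasp_force: 61.0
clock: 46.55
tool_pos: [0.5485, -0.2167, 0.042]
ee_rot: [-3.141, -0.003, 3.101]
wrist_force: [-9.6, -0.0, 10.9]
finger_gap: 0.315
grasp_force: 61.6
clock: 47.42
tool_pos: [0.5302, -0.2165, 0.1609]
ee_rot: [-3.139, 0.004, 3.102]
wrist_force: [0.3, -0.2, -0.6]
finger_gap: 0.657
grasp_force: 0.0
now [ 530.2 -216.5  160.9] [-3.139  0.004  3.102] t 47.4
0 turn wz -0.778 then shift [-417.9  374.9    8.9]
```

```bash
python3 -m creep '[[[0,0,0,0,0,-0.156,56],[0,0,0,0,0,-0.156,56],[0,0,0,0,0,-0.156,56],[0,0,0,0,0,-0.155,56],[0,0,0,0,0,-0.155,56],[-42,37.5,1,0,0,0,56],[-42,37.5,1,0,0,0,56],[-42,37.5,1,0,0,0,56]]]'
python3 -m creep '[[[-42,37.5,1,0,0,0,56],[-42,37.5,1,0,0,0,56],[-42,37.5,1,0,0,0,56],[-42,37.5,1,0,0,0,56],[-42,37.5,1,0,0,0,56],[-42,37.5,1,0,0,0,56],[-40,37.5,1,0,0,0,56],[0,0,0,0,0,0,56]]]'
python3 -c "
from h import *
z=2.309+np.pi/2
plan([(587,342,150,z),(587,342,66,z)])"
```

```text
clock: 48.42
tool_pos: [0.5468, -0.046, 0.1537]
ee_rot: [3.142, 0.0, -2.404]
wrist_force: [1.5, -0.1, -0.8]
finger_gap: 0.657
grasp_force: 0.0
clock: 49.42
tool_pos: [0.585, 0.3466, 0.1454]
ee_rot: [3.14, -0.001, -2.399]
wrist_force: [-1.0, -1.0, -0.0]
finger_gap: 0.653
grasp_force: 0.0
now [585.  346.6 145.4] [ 3.140e+00 -1.000e-03 -2.399e+00] t 49.4
0 turn wz 0.004 then shift [ 1.6 -4.8 -4.6]
1 turn wz -0.000 then shift [ 0. -0. 84.]
```

```bash
python3 -m creep '[[[1.5,-5,38,0,0,0.004,56],[0,0,40,0,0,0,56],[0,0,0,0,0,0,56],[0,0,0,0,0,0,25],[0,0,0,0,0,0,25],[0,0,0,0,0,0,25],[0,0,0,0,0,0,25]]]'
python3 -m creep '[[[0,0,0,0,0,0.18,25],[0,0,0,0,0,0.18,25],[0,0,0,0,0,0.18,25],[0,0,0,0,0,0.18,25],[0,0,0,0,0,0.18,25],[0,0,0,0,0,0.18,25],[0,0,0,0,0,0.177,25],[0,0,0,0,0,0,25]]]'
python3 -m creep '[[[0,0,0,0,0,0,25],[0,0,0,0,0,0,56],[0,0,0,0,0,0,56],[0,0,0,0,0,0,56],[0,0,-40,0,0,0,56],[0,0,-40,0,0,0,56],[0,0,0,0,0,0,56]]]'
python3 plate.py
```

```text
clock: 50.3
tool_pos: [0.5838, 0.3421, 0.0704]
ee_rot: [3.132, -0.001, -2.403]
wrist_force: [-22.9, 15.5, 3.5]
finger_gap: 0.407
grasp_force: 64.4
clock: 51.3
tool_pos: [0.5838, 0.343, 0.0703]
ee_rot: [3.138, -0.01, 2.621]
wrist_force: [-23.2, 19.4, 1.5]
finger_gap: 0.406
grasp_force: 64.2
clock: 52.18
tool_pos: [0.5908, 0.3387, 0.1539]
ee_rot: [3.136, 0.005, 2.618]
wrist_force: [0.8, 0.4, -1.3]
finger_gap: 0.658
grasp_force: 0.0
[498.2 332.6] [86.8 28.1] 6.9
[[21, 196, 152], [21, 193, 149], [21, 191, 151], [21, 191, 160], [21, 195, 135]]
expect centre [496.5548607  333.18990865] grasp [474.69517031 330.7091959 ]
now [589.8 338.3 151.3] [3.139e+00 3.000e-03 2.618e+00] t 52.2
0 turn wz -0.636 then shift [115.2   5.4  31.3]
1 turn wz -0.000 then shift [ 0. -0. 79.]
```

```bash
python3 -m creep '[[[0,0,0,0,0,-0.16,50],[0,0,0,0,0,-0.16,50],[0,0,0,0,0,-0.159,50],[0,0,0,0,0,-0.159,50],[56,2.5,14,0,0,0,50],[56,2.5,14,0,0,0,50],[0,0,0,0,0,0,50],[0,0,0,0,0,0,50]]]'
python3 -c "
from h import *
g=(476.2,330);z=np.pi+.117
plan([(*g,100,z),(*g,43,z)])"
```

```text
clock: 53.22
tool_pos: [0.4768, 0.3303, 0.1207]
ee_rot: [-3.142, 0.001, -3.026]
wrist_force: [0.5, -0.3, 0.9]
finger_gap: 0.584
grasp_force: 0.0
now [476.8 330.3 120.7] [-3.142e+00  1.000e-03 -3.026e+00] t 53.2
0 turn wz -0.002 then shift [ 0.6 -0.2 20.7]
1 turn wz -0.000 then shift [ 0. -0. 57.]
```

```bash
python3 -m creep '[[[0.5,0,40,0,0,0,50],[0,0,32,0,0,0,50],[0,0,6,0,0,0,50],[0,0,0,0,0,0,50],[0,0,0,0,0,0,15],[0,0,0,0,0,0,15],[0,0,0,0,0,0,15],[0,0,0,0,0,0,15]]]'
python3 -m creep '[[[0,0,0,0,0,0,15],[0,0,-35,0,0,0,15],[0,0,-45,0,0,0,15],[0,0,0,0,0,0.155,15],[0,0,0,0,0,0,15]]]'
python3 -c "
from h import *
z=np.pi+PY
a=press(-105,-50)
plan([(*a,115,z),(*a,42,z)])"
```

```text
clock: 54.22
tool_pos: [0.4775, 0.3309, 0.045]
ee_rot: [3.141, 0.003, -3.026]
wrist_force: [-0.0, -0.5, 5.2]
finger_gap: 0.323
grasp_force: 58.8
clock: 54.85
tool_pos: [0.4765, 0.3306, 0.124]
ee_rot: [3.141, 0.002, 3.103]
wrist_force: [-0.1, 0.1, -1.1]
finger_gap: 0.319
grasp_force: 60.1
now [476.5 330.6 124. ] [3.141e+00 2.000e-03 3.103e+00] t 54.9
0 turn wz 0.001 then shift [ -18.5 -598.1    9. ]
1 turn wz -0.000 then shift [ 0. -0. 73.]
```

```bash
python3 -m creep '[[[-2,-54,1,0,0,0,15],[-2,-54,1,0,0,0,15],[-2,-54,1,0,0,0,15],[-2,-54,1,0,0,0,15],[-2,-54,1,0,0,0,15],[-2,-54,1,0,0,0,15],[-2,-54,1,0,0,0,15],[-2,-54,1,0,0,0,15]]]'
python3 -m creep '[[[-2,-54,1,0,0,0,15],[-2,-56,1,0,0,0,15],[-1,-56,1,0,0,0,15],[0,0,30,0,0,0,15],[0,0,30,0,0,0,15],[0,0,0,0,0,0,15],[0,0,0,0,0,0,15]]]'
python3 -c "
from h import *
z=np.pi+PY
a=press(-105,-50)
plan([(*a,42,z),(*press(-36,-50),42,z)])
from plant import arm
s=arm.read_camera('scene')
cv2.imwrite('pics/a9.png',cv2.cvtColor(cv2.resize(s['img'][240:400,120:330],(500,380)),cv2.COLOR_RGB2BGR))"
```

```text
clock: 55.85
tool_pos: [0.4743, -0.1036, 0.1145]
ee_rot: [3.141, -0.0, 3.106]
wrist_force: [0.5, -0.2, -0.5]
finger_gap: 0.318
grasp_force: 60.1
clock: 56.72
tool_pos: [0.4734, -0.2681, 0.0527]
ee_rot: [-3.141, 0.0, 3.103]
wrist_force: [-0.0, -0.7, -0.5]
finger_gap: 0.319
grasp_force: 60.1
now [ 473.4 -268.1   52.7] [-3.141  0.     3.103] t 56.7
0 turn wz 0.002 then shift [ 2.4  0.3 10.7]
1 turn wz -0.000 then shift [-69.   0.   0.]
```

View pics/a9.png

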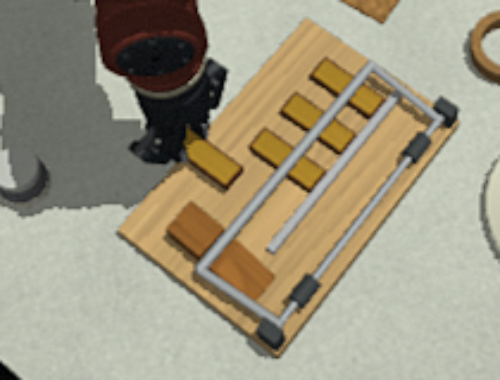

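Three plates are home and the fourth sits in front at (215,165), clear of the wedge. I'll slide it in.

```bash
python3 -m creep '[[[0,0,10.5,0,0,0,15],[0,0,0,0,0,0,15],[-15,0,0,0,0,0,15],[-15,0,0,0,0,0,15],[-15,0,0,0,0,0,15],[-15,0,0,0,0,0,15],[-11,0,0,0,0,0,15],[0,0,0,0,0,0,15]]]'
python3 -m creep '[[[0,0,1,0,0,0,15],[-1.5,0,0,0,0,0,15],[0,0,0,0,0,0,15],[0,0,0,0,0,0,15]]]'
python3 -m creep '[[[-1.5,0,0,0,0,0,15],[0,0,0,0,0,0,15],[0,0,0,0,0,0,15]]]'
```

```text
clock: 57.78
tool_pos: [0.5445, -0.2708, 0.0412]
ee_rot: [3.141, -0.0, 3.102]
wrist_force: [0.6, -0.0, -0.1]
finger_gap: 0.321
grasp_force: 60.1
clock: 58.28
tool_pos: [0.5449, -0.271, 0.041]
ee_rot: [-3.142, -0.001, 3.101]
wrist_force: [-3.8, 2.3, 7.1]
finger_gap: 0.317
grasp_force: 61.1
clock: 58.65
tool_pos: [0.5464, -0.2712, 0.0411]
ee_rot: [-3.141, -0.001, 3.101]
wrist_force: [-4.3, 2.1, 6.6]
finger_gap: 0.316
grasp_force: 61.0
```

```bash
python3 -m creep '[[[-1.2,0,0,0,0,0,15],[0,0,0,0,0,0,15],[0,0,0,0,0,0,15]]]'
python3 -m creep '[[[-0.8,0,0,0,0,0,15],[0,0,0,0,0,0,15],[0,0,0,0,0,0,15]]]'
python3 -m creep '[[[1,0,-0.5,0,0,0,40],[0,0,0,0,0,0,40],[0,0,0,0,0,0,40],[0,0,-20,0,0,0,40],[10,0,-40,0,0,0,40],[10,0,-40,0,0,0,56]]]'
python3 -m creep '[[[50,0,-10,0,0,0,56],[50,30,0,0,0,0,56],[0,60,0,0,0,0,56],[0,60,0,0,0,0,56],[0,0,0,0,0,0,56]]]'
python3 -c "
from h import *
from plant import arm
s=arm.read_camera('scene');c=arm.read_camera('top');np.savez('s10.npz',**s)
np.savez('t10.npz',**c)
hsv=cv2.cvtColor(c['img'],cv2.COLOR_RGB2HSV); m=(hsv[...,1]>120)&roi(318,446,145,220)
u=lambda p:np.linalg.inv(np.array([[np.cos(PY),-np.sin(PY)],[np.sin(PY),np.cos(PY)]]))@(np.array(p)-O)
for r in mask_rect(c,m,.028): print(np.round(u(r[0])),np.round(r[1]),round(r[2]-90*(r[2]>45)-np.degrees(PY),1))
w=press(-37,-120);z=np.pi+PY
plan([(*w,120,z),(*w,43,z)])
cv2.imwrite('pics/a10.png',cv2.cvtColor(np.hstack([cv2.resize(s['img'][240:400,120:330],(500,380)),cv2.resize(c['img'][140:260,310:470],(300,380))]),cv2.COLOR_RGB2BGR))"
```

```text
clock: 59.02
tool_pos: [0.5469, -0.2712, 0.0411]
ee_rot: [-3.141, -0.002, 3.101]
wrist_force: [-8.6, 1.6, 10.4]
finger_gap: 0.322
grasp_force: 61.3
clock: 59.4
tool_pos: [0.5469, -0.2712, 0.041]
ee_rot: [-3.141, -0.004, 3.101]
wrist_force: [-11.7, 0.7, 12.3]
finger_gap: 0.318
grasp_force: 61.7
clock: 60.15
tool_pos: [0.528, -0.2702, 0.1433]
ee_rot: [-3.141, 0.001, 3.102]
wrist_force: [0.4, -1.1, 0.8]
finger_gap: 0.653
grasp_force: 0.0
clock: 60.78
tool_pos: [0.4345, -0.1133, 0.1525]
ee_rot: [-3.141, 0.002, 3.106]
wrist_force: [-0.1, 0.0, 0.2]
finger_gap: 0.657
grasp_force: 0.0
[ -20. -126.] [38. 29.] 0.2
[-17.   6.] [29. 20.] 1.9
[-29.  63.] [26. 47.] 0.9
[-29. 118.] [26. 44.] 1.1
[-55. -76.] [200. 113.] 1.9
[ 23. -49.] [24. 15.] 1.9
[23.  5.] [26. 18.] 1.9
[22. 61.] [26. 21.] 1.9
[ 22. 116.] [26. 18.] 1.9
[  36. -124.] [41. 47.] 1.9
now [ 434.7 -116.2  152.2] [-3.140e+00  2.000e-03  3.103e+00] t 60.9
0 turn wz 0.002 then shift [-110.4 -219.9   32.2]
1 turn wz -0.000 then shift [ 0. -0. 77.]
```

View pics/a10.png

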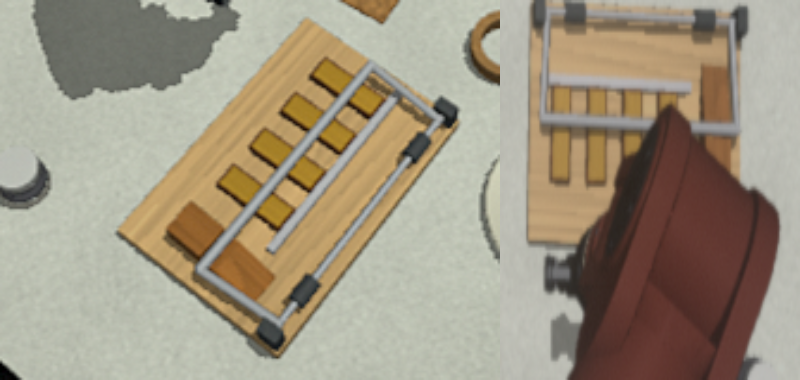

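All four plates are home and square, and the wedge is unmoved at left-panel (220,245). Now I'll fetch the wedge.

```bash
python3 -m creep '[[[-22,-44,4,0,0,0,56],[-22,-44,4,0,0,0,56],[-22,-44,4,0,0,0,56],[-22,-44,4,0,0,0,56],[-22,-44,4,0,0,0,56],[0,0,0,0,0,0,56],[0,0,0,0,0,0,56]]]'
python3 -c "
from h import *
z=np.pi+PY
plan([(537.5,-341,90,z),(537.5,-341,44,z)])"
```

```text
clock: 61.75
tool_pos: [0.5347, -0.3414, 0.1307]
ee_rot: [3.141, -0.0, 3.1]
wrist_force: [-0.2, 0.9, 0.4]
finger_gap: 0.659
grasp_force: 0.0
now [ 534.7 -341.4  130.7] [ 3.141 -0.     3.1  ] t 61.8
0 turn wz -0.001 then shift [-2.8  0.5 40.7]
1 turn wz -0.000 then shift [ 0. -0. 46.]
```

```bash
python3 -m creep '[[[-2.5,0.5,45,0,0,0,56],[0,0,40,0,0,0,56],[0,0,0,0,0,0,56],[0,0,0,0,0,0,25],[0,0,0,0,0,0,25],[0,0,0,0,0,0,25],[0,0,0,0,0,0,25],[0,0,0,0,0,0,25]]]'
python3 -m creep '[[[10,0,-0.5,0,0,0,25],[12,0,0,0,0,0,25],[12,0,0,0,0,0,25],[12,0,0,0,0,0,25],[12,0,0,0,0,0,25],[12,0,0,0,0,0,25],[12,0,0,0,0,0,25],[0,0,0,0,0,0,25]]]'
python3 -m creep '[[[12,0,0,0,0,0,25],[0,0,-40,0,0,0,25],[0,0,-20,0,0,0,25],[0,0,0,0,0,0,25]]]'
python3 -c "
from h import *
from plant import arm
s=arm.read_camera('scene');c=arm.read_camera('top')
z=np.pi+.033
plan([(420.6,37.1,100,z),(420.6,37.1,28.5,z)])
cv2.imwrite('pics/a11.png',cv2.cvtColor(np.hstack([cv2.resize(s['img'][240:400,120:330],(500,380)),cv2.resize(c['img'][140:260,310:470],(300,380))]),cv2.COLOR_RGB2BGR))"
```

```text
clock: 62.75
tool_pos: [0.5384, -0.3409, 0.0484]
ee_rot: [-3.14, 0.001, 3.102]
wrist_force: [-5.5, 1.4, 8.1]
finger_gap: 0.453
grasp_force: 61.4
clock: 63.75
tool_pos: [0.4559, -0.3379, 0.0483]
ee_rot: [-3.139, 0.002, 3.101]
wrist_force: [-2.2, 0.8, 9.1]
finger_gap: 0.456
grasp_force: 61.5
clock: 64.25
tool_pos: [0.4444, -0.3373, 0.1077]
ee_rot: [-3.139, 0.002, 3.102]
wrist_force: [0.4, -0.3, -1.1]
finger_gap: 0.453
grasp_force: 60.5
now [ 443.6 -336.1  105.2] [ 3.141e+00 -1.000e-03  3.102e+00] t 64.3
0 turn wz -0.073 then shift [ 10.6 373.8   5.2]
1 turn wz -0.000 then shift [ 0.  -0.  71.5]
```

View pics/a11.png

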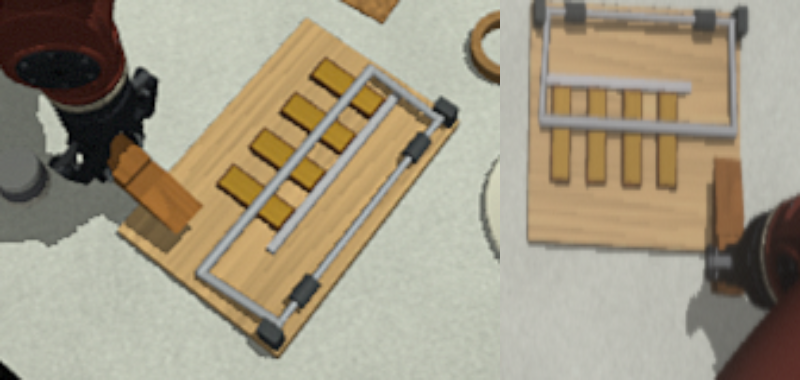

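The bar has closed on the four plates and the wedge is held clear. I'll take it back to the mat.

```bash
python3 -m creep '[[[0,0,0,0,0,-0.073,25],[1.5,53.5,0,0,0,0,25],[1.5,53.5,0,0,0,0,25],[1.5,53.5,0,0,0,0,25],[1.5,53.5,0,0,0,0,25],[1.5,53.5,0,0,0,0,25],[1.5,53.5,0,0,0,0,25],[1.5,53,0,0,0,0,25]]]'
python3 -m creep '[[[0,0,0,0,0,0,25],[0,0,30,0,0,0,25],[0,0,30,0,0,0,25],[0,0,0,0,0,0,25],[0,0,0,0,0,0,25]]]'
python3 -c "
from h import *
z=np.pi+.033
plan([(420.6,37.1,33.3,z)])"
```

```text
clock: 65.35
tool_pos: [0.4199, 0.0388, 0.1048]
ee_rot: [3.141, -0.002, -3.109]
wrist_force: [0.7, -0.1, -1.3]
finger_gap: 0.455
grasp_force: 60.6
clock: 65.97
tool_pos: [0.4212, 0.0365, 0.0468]
ee_rot: [-3.142, -0.0, -3.109]
wrist_force: [0.4, 0.3, -1.0]
finger_gap: 0.452
grasp_force: 60.6
now [421.2  36.5  46.8] [-3.142 -0.    -3.109] t 66.0
0 turn wz -0.000 then shift [ 0.5  0.6 13.5]
```

```bash
python3 -m creep '[[[0,0,8,0,0,0,25],[0,0,4,0,0,0,25],[0,0,0,0,0,0,25],[0,0,1.5,0,0,0,25],[0,0,0,0,0,0,25],[0,0,0,0,0,0,25]]]'
python3 -m creep '[[[0,0,0,0,0,0,60],[0,0,0,0,0,0,60],[0,0,0,0,0,0,60],[0,0,-30,0,0,0,60],[0,0,-50,0,0,0,60],[30,0,-50,0,0,0,60],[0,62,0,0,0,0,60],[0,62,0,0,0,0,60]]]'
python3 -m creep '[[[0,62,0,0,0,0,60],[0,62,0,0,0,0,60],[0,0,0,0,0,0,60],[0,0,0,0,0,0,60]]]'
python3 -c "
from h import *
from plant import arm
s=arm.read_camera('scene');c=arm.read_camera('top')
hsv=cv2.cvtColor(c['img'],cv2.COLOR_RGB2HSV); m=(hsv[...,1]>120)&roi(270,315,186,258)
print([(np.round(r[0]),np.round(r[1])) for r in mask_rect(c,m,.018,100)])
cv2.imwrite('pics/a12.png',cv2.cvtColor(np.hstack([cv2.resize(s['img'][110:400,150:430],(400,414)),cv2.resize(c['img'][110:260,260:450],(400,414))]),cv2.COLOR_RGB2BGR))"
```

```text
clock: 66.72
tool_pos: [0.4212, 0.037, 0.0333]
ee_rot: [-3.141, 0.0, -3.108]
wrist_force: [-2.8, 0.3, 5.1]
finger_gap: 0.46
grasp_force: 61.3
clock: 67.72
tool_pos: [0.3877, 0.1606, 0.1641]
ee_rot: [3.141, 0.004, -3.112]
wrist_force: [1.1, -0.3, 0.1]
finger_gap: 0.708
grasp_force: 0.0
clock: 68.22
tool_pos: [0.3825, 0.2838, 0.1626]
ee_rot: [-3.141, -0.001, -3.107]
wrist_force: [0.3, 0.9, 0.2]
finger_gap: 0.703
grasp_force: 0.0
[(array([459.,  38.]), array([ 35., 113.]))]
```

View pics/a12.png

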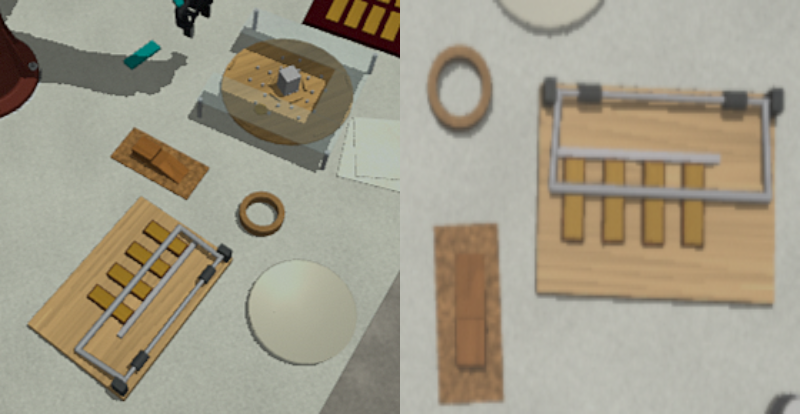

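The bar is shut on four square, home plates. The wedge is upright on the mat (centre ~(459,38), mat (456,39)), the medal is in its pocket at left-panel (258,108), and the gripper is clear.

```bash
python3 -c "
from plant import arm
print(arm.hand_in())"
```

```text
the job is handed in; nothing more can be done
None
```

The job is handed in at about 68 s: all four nameplates are home under the closed bar, the wedge is upright on the mat, and the medal looks still in its pocket; `arm.hand_in()` gave no verdict, so this rests on the last camera images.

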